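Load and work a small lever press for repair axles

TASK

Press the steel axle blanks standing in the wooden stock block: taking them in turn from the robot's left to its right (three or four are there, a hole may be empty), lift each by its upper end, lay it right down against the stop in the sloping V-rest, let go, take it again by its side and lay it flat in a free groove of the lever press, one to a groove. When all of them lie in the press, pull the lever towards the robot through its whole stroke so that the pusher drives the blanks up to the fence, ease it slowly back to rest without letting it spring, and leave the blanks lying in their grooves. The V-rest may get knocked aside meanwhile; leave the other things on the bench where they are.

Things in the scene. Friction and masses are not known exactly. Their poses are not given: they have to be found in the camera images.
- stock: wooden stock block, fixed in the run, 60 x 185 x 50 mm high; origin at the centre of its underside, z up, y along the row. Four upright blind holes at y = +67.5, +22.5, -22.5, -67.5 mm, 14.5 mm wide and 40 mm deep; +y is towards the robot's left
- rod_a: plain round steel axle blank, 12 mm diameter, 140 mm long, 120 g; origin at the centre of one end (the foot at the start), z along its axis to the other. Starts standing in the leftmost (y = +67.5 mm) hole of the stock block (unless absent), its foot 10 mm above the table, its top end at 150 mm, the upper 100 mm free
- rod_b: plain round steel axle blank, 12 mm diameter, 140 mm long, 120 g; origin at the centre of one end (the foot at the start), z along its axis to the other. Starts standing in the second (y = +22.5 mm) hole of the stock block (unless absent), its foot 10 mm above the table, its top end at 150 mm, the upper 100 mm free
- rod_c: plain round steel axle blank, 12 mm diameter, 140 mm long, 120 g; origin at the centre of one end (the foot at the start), z along its axis to the other. Starts standing in the third (y = -22.5 mm) hole of the stock block (unless absent), its foot 10 mm above the table, its top end at 150 mm, the upper 100 mm free
- rod_d: plain round steel axle blank, 12 mm diameter, 140 mm long, 120 g; origin at the centre of one end (the foot at the start), z along its axis to the other. Starts standing in the rightmost (y = -67.5 mm) hole of the stock block (unless absent), its foot 10 mm above the table, its top end at 150 mm, the upper 100 mm free
- rod_a_mid (a point): the middle of rod_a, on its axis, 70 mm from either end
- rod_b_mid (a point): the middle of rod_b, on its axis, 70 mm from either end
- rod_c_mid (a point): the middle of rod_c, on its axis, 70 mm from either end
- rod_d_mid (a point): the middle of rod_d, on its axis, 70 mm from either end
- vrest: loose heavy V-rest (1.5 kg): steel foot plate 140 x 90 x 12 mm carrying a V-trough that slopes up at 45 degrees towards its own +x; origin at the centre of its underside, z up. A seated blank lies along (0.707, 0, 0.707) in this frame. The trough is two 90-degree V saddles, open upwards square to the slope, walls reaching 14 mm either side of and 6 mm above a seated blank's axis
- vrest_foot (a point): centre of the lower end of a seated blank, at (-50, 0, 55) mm in the V-rest's frame, on the face of the stop plate (30 mm wide, 11 mm above the axis). Measured from it up the slope: lower saddle 5 to 21 mm, open gap 21 to 82 mm (nothing within 27 mm below the axis), upper saddle 82 to 96 mm; the upper 44 mm of a blank stick out free
- vrest_seat (a point): point on the V-rest, the middle of a seated blank, 70 mm up the slope from vrest_foot
- press: lever press, fixed in the run: grey base plate 215 x 245 x 12 mm; origin at table height under the middle of its bed, z up, +x away from the robot. Four V grooves along x at y = -69, -23, +23, +69 mm; a blank lying in one has its axis 45 mm above the table. Each groove is two 90-degree V saddles at x = -55..-35 and 25..45 mm, walls 14 mm either side of and 6 mm above the axis, open between
- press_bed (a point): middle of the bed (between grooves) at axis height, (0, 0, 45) mm in the press frame. Fence: upright steel plate, face at press x = +85 mm, 68 mm high. Pusher: steel bar across the near end, face at x = -95 mm with the lever at rest, 56 mm high. So a blank can be laid with its middle from x = -22 to +12 mm; against the fence its middle is at x = +15 mm
- lever (a joint): lever angle: 0 at rest (leaning 0.45 rad away from the robot), 0.90 rad at the end of its stroke (leaning 0.45 rad towards the robot). Sprung: about 3 N at the ball at rest, 12 N at full stroke, plus 3 N per rad/s of damping; it returns by itself, over 3 rad/s if let go at full stroke. Moves the pusher 42 mm per rad towards the fence, at the end 2 mm short of squeezing a blank
- lever_ball (a point): centre of the 30 mm black ball on the top of the lever, on a straight 11 mm shaft, 160 mm from the pivot; 219 mm above the table at rest; moves with the lever in the press's x-z plane
- lever_pivot (a point): centre of the lever's pivot, 75 mm above the table at (0, -153, 75) mm in the press frame; axis along the press's y
- screwdriver: bystander: red-handled screwdriver 200 mm long lying on the bench, origin at its underside
- wallet: bystander: red phone wallet 150 x 80 x 14 mm, origin centre of underside
- bit_case: bystander: blue open case of small screwdrivers 90 x 130 x 16 mm, origin centre of underside
- housing: bystander: small grey plastic open housing 50 x 65 x 30 mm, origin centre of underside
- pliers: bystander: black-handled pliers, about 130 mm long, lying flat, origin at the pivot on the table
- glue: bystander: white glue bottle, 36 mm diameter, 90 mm high, origin centre of underside
- pen_pot: bystander: green pot of pens, 76 mm wide, 160 mm high with the pens, origin centre of underside

How it is judged:
On the way, in this order (a step that is already met when the one before it is completed fails the run):
1. the leftmost blank of the row (if present) rests, released, in the sloping V-rest (distance between rod_a_mid and vrest_seat below 0.015 m and (angle between rod_a's own z axis and vertical between 0.65 and 0.92 rad or angle between rod_a's own z axis and vertical between 2.22 and 2.49 rad) and contact force between the fingers and rod_a below 0.05 N and linear speed of rod_a below 0.03 m/s), for 0.2 s.
2. the second blank of the row (if present) rests, released, in the sloping V-rest (distance between rod_b_mid and vrest_seat below 0.015 m and (angle between rod_b's own z axis and vertical between 0.65 and 0.92 rad or angle between rod_b's own z axis and vertical between 2.22 and 2.49 rad) and contact force between the fingers and rod_b below 0.05 N and linear speed of rod_b below 0.03 m/s), for 0.2 s.
3. the third blank of the row (if present) rests, released, in the sloping V-rest (distance between rod_c_mid and vrest_seat below 0.015 m and (angle between rod_c's own z axis and vertical between 0.65 and 0.92 rad or angle between rod_c's own z axis and vertical between 2.22 and 2.49 rad) and contact force between the fingers and rod_c below 0.05 N and linear speed of rod_c below 0.03 m/s), for 0.2 s.
4. the rightmost blank of the row (if present) rests, released, in the sloping V-rest (distance between rod_d_mid and vrest_seat below 0.015 m and (angle between rod_d's own z axis and vertical between 0.65 and 0.92 rad or angle between rod_d's own z axis and vertical between 2.22 and 2.49 rad) and contact force between the fingers and rod_d below 0.05 N and linear speed of rod_d below 0.03 m/s), for 0.2 s.
5. every blank lies released in a groove of the press, lever still at rest (angle between the z axis of each of rod_a, rod_b, rod_c, rod_d and the x axis of press, either way round below 0.08 rad and z of rod_a_mid in the frame of press between 0.04 and 0.05 m and x of rod_a_mid in the frame of press between -0.035 and 0.02 m and (y of rod_a_mid in the frame of press between -0.074 and -0.064 m or y of rod_a_mid in the frame of press between -0.028 and -0.018 m or y of rod_a_mid in the frame of press between 0.018 and 0.028 m or y of rod_a_mid in the frame of press between 0.064 and 0.074 m) and contact force between the fingers and rod_a below 0.05 N and z of rod_b_mid in the frame of press between 0.04 and 0.05 m and x of rod_b_mid in the frame of press between -0.035 and 0.02 m and (y of rod_b_mid in the frame of press between -0.074 and -0.064 m or y of rod_b_mid in the frame of press between -0.028 and -0.018 m or y of rod_b_mid in the frame of press between 0.018 and 0.028 m or y of rod_b_mid in the frame of press between 0.064 and 0.074 m) and contact force between the fingers and rod_b below 0.05 N and z of rod_c_mid in the frame of press between 0.04 and 0.05 m and x of rod_c_mid in the frame of press between -0.035 and 0.02 m and (y of rod_c_mid in the frame of press between -0.074 and -0.064 m or y of rod_c_mid in the frame of press between -0.028 and -0.018 m or y of rod_c_mid in the frame of press between 0.018 and 0.028 m or y of rod_c_mid in the frame of press between 0.064 and 0.074 m) and contact force between the fingers and rod_c below 0.05 N and z of rod_d_mid in the frame of press between 0.04 and 0.05 m and x of rod_d_mid in the frame of press between -0.035 and 0.02 m and (y of rod_d_mid in the frame of press between -0.074 and -0.064 m or y of rod_d_mid in the frame of press between -0.028 and -0.018 m or y of rod_d_mid in the frame of press between 0.018 and 0.028 m or y of rod_d_mid in the frame of press between 0.064 and 0.074 m) and contact force between the fingers and rod_d below 0.05 N and value of joint lever below 0.1 rad), for 0.2 s.
6. the lever is pulled through its whole stroke (0.84 of 0.90 rad or more) with the blanks in the grooves, driven up to the fence (value of joint lever above 0.84 rad and angle between the z axis of each of rod_a, rod_b, rod_c, rod_d and the x axis of press, either way round below 0.08 rad and z of rod_a_mid in the frame of press between 0.04 and 0.05 m and x of rod_a_mid in the frame of press between 0.008 and 0.02 m and (y of rod_a_mid in the frame of press between -0.074 and -0.064 m or y of rod_a_mid in the frame of press between -0.028 and -0.018 m or y of rod_a_mid in the frame of press between 0.018 and 0.028 m or y of rod_a_mid in the frame of press between 0.064 and 0.074 m) and contact force between the fingers and rod_a below 0.05 N and z of rod_b_mid in the frame of press between 0.04 and 0.05 m and x of rod_b_mid in the frame of press between 0.008 and 0.02 m and (y of rod_b_mid in the frame of press between -0.074 and -0.064 m or y of rod_b_mid in the frame of press between -0.028 and -0.018 m or y of rod_b_mid in the frame of press between 0.018 and 0.028 m or y of rod_b_mid in the frame of press between 0.064 and 0.074 m) and contact force between the fingers and rod_b below 0.05 N and z of rod_c_mid in the frame of press between 0.04 and 0.05 m and x of rod_c_mid in the frame of press between 0.008 and 0.02 m and (y of rod_c_mid in the frame of press between -0.074 and -0.064 m or y of rod_c_mid in the frame of press between -0.028 and -0.018 m or y of rod_c_mid in the frame of press between 0.018 and 0.028 m or y of rod_c_mid in the frame of press between 0.064 and 0.074 m) and contact force between the fingers and rod_c below 0.05 N and z of rod_d_mid in the frame of press between 0.04 and 0.05 m and x of rod_d_mid in the frame of press between 0.008 and 0.02 m and (y of rod_d_mid in the frame of press between -0.074 and -0.064 m or y of rod_d_mid in the frame of press between -0.028 and -0.018 m or y of rod_d_mid in the frame of press between 0.018 and 0.028 m or y of rod_d_mid in the frame of press between 0.064 and 0.074 m) and contact force between the fingers and rod_d below 0.05 N), for 0.1 s.
7. the lever is back at rest (value of joint lever below 0.05 rad), for 0.2 s.
At the end, for the whole second after the job is handed in: Every blank present lies released and still in its own press groove (axis within 5 mm sideways and in height, within 0.08 rad of the groove), its middle at 8 to 20 mm beyond the bed's centre, i.e. within about 7 mm of the fence; the lever is back within 0.05 rad of rest (value of joint lever below 0.05 rad and angle between the z axis of each of rod_a, rod_b, rod_c, rod_d and the x axis of press, either way round below 0.08 rad and z of rod_a_mid in the frame of press between 0.04 and 0.05 m and x of rod_a_mid in the frame of press between 0.008 and 0.02 m and (y of rod_a_mid in the frame of press between -0.074 and -0.064 m or y of rod_a_mid in the frame of press between -0.028 and -0.018 m or y of rod_a_mid in the frame of press between 0.018 and 0.028 m or y of rod_a_mid in the frame of press between 0.064 and 0.074 m) and contact force between the fingers and rod_a below 0.05 N and z of rod_b_mid in the frame of press between 0.04 and 0.05 m and x of rod_b_mid in the frame of press between 0.008 and 0.02 m and (y of rod_b_mid in the frame of press between -0.074 and -0.064 m or y of rod_b_mid in the frame of press between -0.028 and -0.018 m or y of rod_b_mid in the frame of press between 0.018 and 0.028 m or y of rod_b_mid in the frame of press between 0.064 and 0.074 m) and contact force between the fingers and rod_b below 0.05 N and z of rod_c_mid in the frame of press between 0.04 and 0.05 m and x of rod_c_mid in the frame of press between 0.008 and 0.02 m and (y of rod_c_mid in the frame of press between -0.074 and -0.064 m or y of rod_c_mid in the frame of press between -0.028 and -0.018 m or y of rod_c_mid in the frame of press between 0.018 and 0.028 m or y of rod_c_mid in the frame of press between 0.064 and 0.074 m) and contact force between the fingers and rod_c below 0.05 N and z of rod_d_mid in the frame of press between 0.04 and 0.05 m and x of rod_d_mid in the frame of press between 0.008 and 0.02 m and (y of rod_d_mid in the frame of press between -0.074 and -0.064 m or y of rod_d_mid in the frame of press between -0.028 and -0.018 m or y of rod_d_mid in the frame of press between 0.018 and 0.028 m or y of rod_d_mid in the frame of press between 0.064 and 0.074 m) and contact force between the fingers and rod_d below 0.05 N and linear speed of each of rod_a, rod_b, rod_c, rod_d below 0.02 m/s); the robot touches nothing.
It fails at once if the lever is let spring back (faster than 2 rad/s) (velocity of joint lever below -2 rad/s).
It fails at once if another thing on the bench is shifted by more than 4 cm (distance of any of screwdriver, wallet, bit_case, housing, pliers, glue, pen_pot from where it was at the start of the episode above 0.04 m).
Of rod_a, rod_b, rod_c, rod_d only 3 to 4 are there at a start; the rules pass over those that are not, and their reading is None.
At some moment in a run one of vrest may be knocked a few centimetres aside while the robot is not near it.
It also fails if it takes over 210 s, if anything falls off the work surface, if the arm or the gripper's body presses on something with over 40 N, if the wrist force passes 120 N, or if a joint passes its speed limit or range.

ROBOT

A 6-joint arm with a two-finger parallel gripper is mounted at the origin on the work surface. World frame = base frame: x ahead of the robot, y to its left, z up, the work surface at z = 0. Lengths are in m, angles in rad, forces in N, time in s.
With the tool pointing down it reaches from about 0.35 to 0.775 m from the base axis. Payload 7.3 kg.
Tool frame: the origin (TCP) lies at the centre of the arm's flange, where the gripper is bolted on; the fingertips stand 178 mm ahead of it and the grasp point (between the pads) lies 159 mm ahead of it; z points along the fingers, y is the line along which they close (so a half turn about z gives the same grasp; the last joint's range is limited). The gripper opens to 92 mm and grips with 3 to 60 N. Pads are 19 mm wide; open, the fingers measure 130 mm over their backs; the gripper's body (75 mm by 190 mm) begins 47 mm behind the grasp point.
Start: joints at [1.156, 0.342, 1.524, -0, 1.275, -0.146], TCP at [0.139, 0.506, 0.405] pointing down, gripper open.
Joint ranges: [-2.53, 2.53], [-0.77, 2.02], [0.04, 2.7], [-1, 4.14], [0.28, 2.66], [-3.11, 3.11]. Speed limits (rad/s): [2.57, 2.57, 3.14, 3.14, 3.14, 3.14].

INTERFACE

Orientations are given as [roll, pitch, yaw] about the fixed x, y, z axes, in that order (R = Rz(yaw) Ry(pitch) Rx(roll)).
In Python, from cell import robot gives the robot as it stands.
- The arm moves only by the shell command python3 drive.py 'ROWS' [OPENING] [FORCE]. ROWS is a JSON list of rows, 1 to 8 of them, each of 6 numbers: dx, dy, dz in m, then a rotation vector rx, ry, rz in rad; each row shifts and turns the commanded pose from where the row before left it, along the tool's axes as they then stand; what a row does not reach is not made up. A row lasts 1/12 s, in which the tool goes at most 0.0417 m and 0.125 rad, less where a joint would pass 70% of its speed; a pose out of reach is approached as far as the arm can. OPENING is the finger opening in m, set as the command begins (- or left out keeps the last). The fingers move at their own pace and stop on an object; FORCE is the grip in N (left out, the last holds). Time passes only in rows, so rows that do not move let the fingers close. It prints the time, the measured TCP pose, the force, the opening and the grip force at its end.
- robot.observe(): the state, without advancing time (a new reading comes with each control period).
- robot.read_camera(name): name is "scene" or "top" or "wrist"; returns a dict with "image" (480x640x3 uint8, red, green, blue), "fx", "fy", "cx", "cy" (pixels), "pose" (4x4, takes a point from camera to world coordinates). Camera axes: x right, y down, z forward; pixel columns grow to the right and rows downward; lengths in m; the calibration is good to about 2 mm. A picture is of the moment at which its call begins. There is no depth.
- robot.hand_in(): hands the job in; it is judged then, once.
The state is a dict: "time": time; "qpos": joint angles; "qvel": joint speeds; "joint_efforts": joint torques, N m; "tool_pos": TCP position; "tool_rot": TCP orientation; "contact_force": force on the tool from outside, world axes, zero at the start; "torque": the same for the moment, N m; "opening": finger opening in m; "grip_force": force on a finger pad.
Only numpy, scipy, OpenCV 4.12 (cv2) and the standard library are available. Lean on these libraries where they do the work, as an engineer would, in place of code of your own. Each camera call takes 0.05 s, during which the arm holds its last target. There are 200 camera calls.

## Working session

There is one attempt and no reset: what is moved stays moved. The work goes in short steps, Python scripts to look and compute and a shell command to move; the robot and the scene stay as the last step left them, time stands still between calls to the robot, and variables do not carry over. Pictures are saved under pics/ and viewed, at most 14 in all, crops included, and the job is handed in when it is done.

```bash
ls; mkdir -p pics; python3 - <<'E'
from cell import robot
import cv2,numpy as np
s=robot.observe(); print({k:np.round(v,3).tolist() for k,v in s.items()})
for n in ("scene","top","wrist"):
    c=robot.read_camera(n); cv2.imwrite(f"pics/{n}0.png",c["image"][:,:,::-1])
    print(n,c["fx"],c["fy"],c["cx"],c["cy"]); print(np.round(c["pose"],4).tolist())
E
```

```text
cell.py
drive.py
pics
{'time': 0.0, 'qpos': [1.156, 0.343, 1.525, -0.0, 1.275, -0.146], 'qvel': [-0.001, 0.001, 0.0, -0.002, 0.001, -0.001], 'joint_efforts': [0.0, -43.124, -24.422, 0.072, 0.056, -0.0], 'tool_pos': [0.139, 0.506, 0.404], 'tool_rot': [-3.14, -0.0, 2.873], 'contact_force': [-0.329, 0.246, -0.143], 'torque': [0.046, -0.049, 0.022], 'grip_force': 0.0, 'opening': 0.092}
scene 444.32965038528954 444.32965038528954 322.8961287436794 238.5182276508033
[[-0.58, 0.4581, -0.6736, 1.24], [0.8146, 0.3227, -0.4819, 0.5218], [-0.0034, -0.8282, -0.5604, 0.7486], [0.0, 0.0, 0.0, 1.0]]
top 605.61639064757 605.61639064757 318.4989754339439 246.72985989874925
[[-0.0077, -0.9915, 0.1297, 0.3576], [-0.9999, 0.0086, 0.006, 0.0136], [-0.007, -0.1296, -0.9915, 1.6001], [0.0, 0.0, 0.0, 1.0]]
wrist 405.4938233767118 405.4938233767118 319.51120397754 239.37421446702317
[[0.2651, 0.9208, 0.2861, 0.0619], [0.9642, -0.2528, -0.0797, 0.5275], [-0.001, 0.297, -0.9549, 0.384], [0.0, 0.0, 0.0, 1.0]]
```
View pics/top0.png

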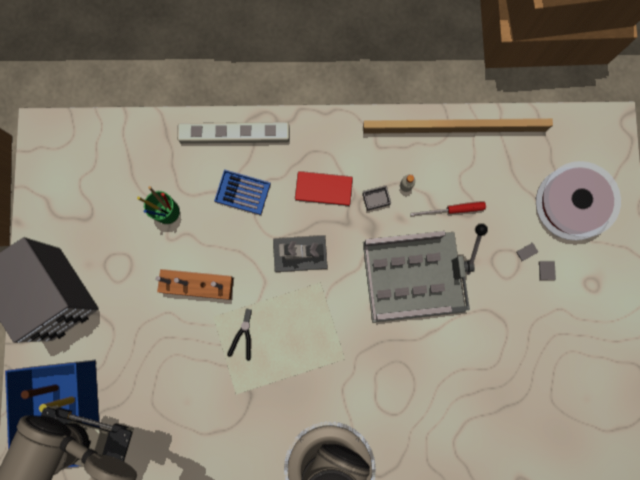

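View pics/scene0.png

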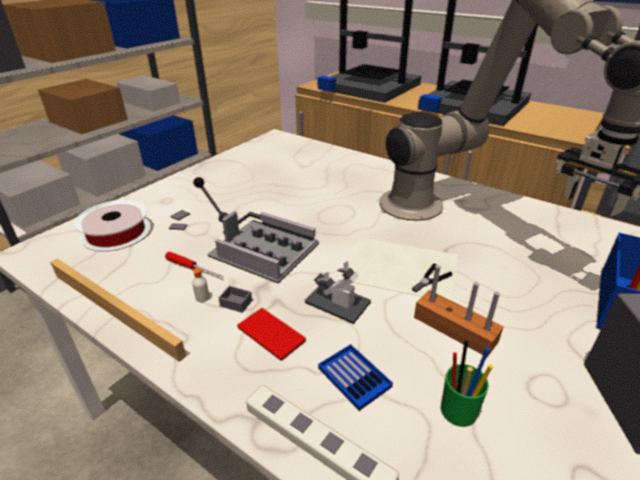

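```bash
python3 - <<'E'
import cv2,numpy as np
t=cv2.imread("pics/top0.png"); s=cv2.imread("pics/scene0.png")
a=cv2.resize(t[225:310,145:345],(800,340),interpolation=cv2.INTER_CUBIC)
b=cv2.resize(s[240:350,300:520],(500,250),interpolation=cv2.INTER_CUBIC)
c=cv2.resize(s[170:280,190:330],(300,236),interpolation=cv2.INTER_CUBIC)
o=np.zeros((595,800,3),np.uint8); o[:340]=a; o[342:592,:500]=b; o[342:578,500:]=c
cv2.imwrite("pics/crop1.png",o)
E
```

View pics/crop1.png

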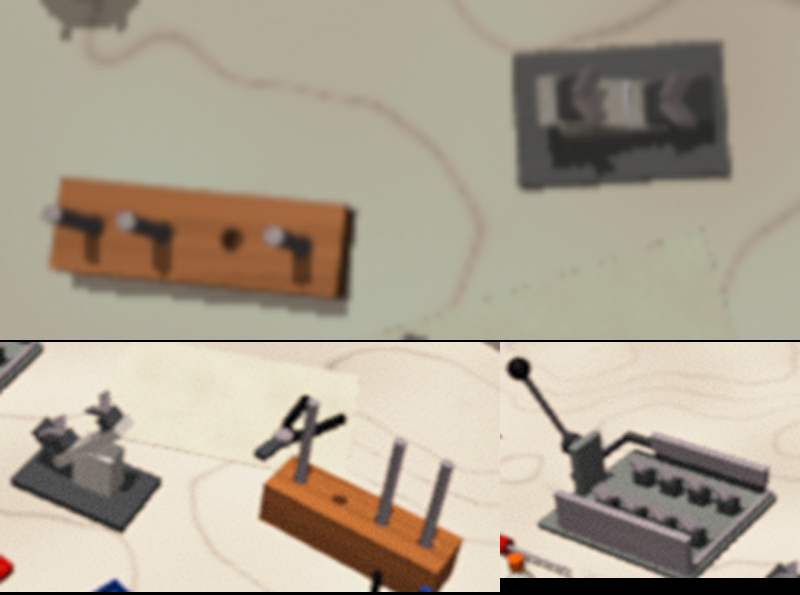

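```bash
cat > h.py <<'E'
import cv2,numpy as np
from scipy.spatial.transform import Rotation as Ro
from cell import robot
def ray(c,uv):
    T=np.array(c["pose"]); d=T[:3,:3]@np.array([(uv[0]-c["cx"])/c["fx"],(uv[1]-c["cy"])/c["fy"],1.]); return T[:3,3],d/np.linalg.norm(d)
def onz(c,uv,z):
    o,d=ray(c,uv); return o+d*(z-o[2])/d[2]
def tri(c1,u1,c2,u2):
    o1,d1=ray(c1,u1);o2,d2=ray(c2,u2)
    s=np.linalg.lstsq(np.c_[d1,-d2],o2-o1,rcond=None)[0]
    p,q=o1+s[0]*d1,o2+s[1]*d2; return (p+q)/2,np.linalg.norm(p-q)
def proj(c,p):
    T=np.array(c["pose"]); q=T[:3,:3].T@(np.asarray(p)-T[:3,3]); return np.array([c["fx"]*q[0]/q[2]+c["cx"],c["fy"]*q[1]/q[2]+c["cy"]])
def snap(n,f=None):
    c=robot.read_camera(n)
    if f: cv2.imwrite("pics/"+f,c["image"][:,:,::-1])
    return c
def tool():
    s=robot.observe(); return np.array(s["tool_pos"]),Ro.from_euler("xyz",s["tool_rot"]).as_matrix(),s
def delta(p,R):
    "from the measured pose to flange p, R: translation and rotation vector in tool axes"
    p0,R0,_=tool(); d=R0.T@(np.asarray(p)-p0); w=Ro.from_matrix(R0.T@R).as_rotvec()
    print("d",np.round(d,4),"n",round(np.linalg.norm(d)/.0417,1),"w",np.round(w,4),"n",round(np.linalg.norm(w)/.125,1))
def frame(z,y):
    "tool rotation from approach z and closing axis y"
    z=np.array(z,float);z/=np.linalg.norm(z);y=np.array(y,float);y-=z*(y@z);y/=np.linalg.norm(y);return np.c_[np.cross(y,z),y,z]
E
python3 - <<'E'
from h import *
t=snap("top"); s=snap("scene")
for n,u,v in (("a",(157.75,278.5),(496.2,292.8)),("b",(176.25,280),(475.5,283.1)),("d",(213.25,283.75),(436.8,266.4))):
    print(n,np.round(onz(t,u,.15),4),np.round(onz(s,v,.15),4),tri(t,u,s,v))
for u in ((513,53),(722,42),(730,177),(519,188)):
    print("v",np.round(onz(t,(u[0]/4+145,u[1]/4+225),.012),4))
for u in ((380,264),(397,262),(414,260),(432,259),(383,295),(400,293),(417,292),(435,290)): print("g",np.round(onz(t,u,.05),4))
u=(481.5,230);v=(199,183);print("ball",onz(t,u,.219),onz(s,v,.219),tri(t,u,s,v))
im=t["image"];hsv=cv2.cvtColor(im,cv2.COLOR_RGB2HSV)
m=((hsv[...,2]<110)&(hsv[...,1]<70)).astype(np.uint8)
n,l,st,ce=cv2.connectedComponentsWithStats(m)
for i in range(1,n):
    if 300<st[i,4]<20000:
        r=cv2.minAreaRect(np.argwhere(l==i)[:,::-1].astype(np.float32)); print(st[i].tolist(),np.round(r[0],1),np.round(r[1],1),r[2])
E
```

```text
a [0.4736 0.4092 0.15  ] [0.478  0.4091 0.15  ] (array([0.47406224, 0.40922803, 0.14724323]), np.float64(0.0014895858786481038))
b [0.4696 0.3646 0.15  ] [0.4723 0.3641 0.15  ] (array([0.46997479, 0.3643126 , 0.1485238 ]), np.float64(0.0013332379531998289))
d [0.4599 0.2755 0.15  ] [0.4654 0.2749 0.15  ] (array([0.46063508, 0.27480838, 0.14689267]), np.float64(0.0026822142635870377))
v [0.589 0.143 0.012]
v [0.5952 0.0044 0.012 ]
v [ 0.5053 -0.      0.012 ]
v [0.4992 0.1388 0.012 ]
g [ 0.5142 -0.1347  0.05  ]
g [ 0.519  -0.1785  0.05  ]
g [ 0.5238 -0.2223  0.05  ]
g [ 0.526  -0.2686  0.05  ]
g [ 0.4346 -0.1407  0.05  ]
g [ 0.4394 -0.1842  0.05  ]
g [ 0.4416 -0.2277  0.05  ]
g [ 0.4463 -0.2737  0.05  ]
ball [ 0.57385843 -0.35388958  0.219     ] [ 0.57897149 -0.34868789  0.219     ] (array([ 0.57438973, -0.35482181,  0.21531317]), np.float64(0.00012844430069426053))
[364, 132, 182, 4, 387] [454.5 133.5] [  3. 181.] 90.0
[180, 139, 110, 7, 494] [234.5 142.5] [  5.6 109. ] 89.24615478515625
[362, 186, 29, 26, 302] [375.9 198.6] [20.6 25.2] 75.96376037597656
[571, 188, 23, 22, 376] [582.  198.5] [21.9 20.5] 45.0
[375, 224, 113, 99, 1217] [446.2 290.8] [ 56.6 146.1] 47.95077896118164
[363, 235, 83, 18, 654] [404.1 242.1] [10.9 82.9] 83.54118347167969
[273, 236, 55, 36, 1599] [299.8 253.5] [33.7 52.7] 86.3086166381836
[0, 238, 99, 105, 7716] [ 49. 290.] [104.  98.] 90.0
[406, 253, 35, 16, 384] [423.1 260. ] [12.9 34.7] 83.6598129272461
[227, 328, 24, 33, 323] [241.2 343.2] [23.7 30.5] 11.88865852355957
[0, 360, 198, 120, 7899] [ 98.5 419.5] [119. 197.] 90.0
[298, 438, 75, 42, 2356] [335.  458.5] [74. 41.] 0.0
```

```bash
python3 - <<'E'
from h import *
s=snap("scene")
c=np.array([.547,.0716,0]);
for sg in (1,-1):
    a=np.deg2rad(92.5)+(0 if sg>0 else np.pi); x=np.array([np.cos(a),np.sin(a),0]);f=c-.05*x+[0,0,.055];d=.7071*(x+[0,0,1])
    print([np.round(proj(s,f+d*l),0).tolist() for l in (0,.013,.089,.14)])
delta([.474,.4092,.36],frame([0,0,-1],[1,0,0]))
E
```

```text
[[321.0, 278.0], [324.0, 276.0], [344.0, 266.0], [358.0, 258.0]]
[[357.0, 292.0], [353.0, 288.0], [334.0, 262.0], [321.0, 245.0]]
d [-0.3483 -0.0046  0.0445] n 8.4 w [-4.000e-04  3.000e-04  1.302e+00] n 10.4
```

```bash
python3 drive.py '[[-0.035,0,0,0,0,0],[-0.035,0,0,0,0,0],[-0.035,0,0,0,0,0],[-0.035,0,0,0,0,0],[-0.035,0,0,0,0,0]]' 0.092 30
python3 drive.py '[[-0.035,0,0,0,0,0],[-0.035,0,0,0,0,0],[-0.035,0,0,0,0,0],[-0.035,0,0,0,0,0],[-0.033,-0.005,0,0,0,0]]'
python3 drive.py '[[0,0,0,0,0,0.118],[0,0,0,0,0,0.118],[0,0,0,0,0,0.118],[0,0,0,0,0,0.118],[0,0,0,0,0,0.118],[0,0,0,0,0,0.118]]'
python3 drive.py '[[0,0,0,0,0,0.118],[0,0,0,0,0,0.118],[0,0,0,0,0,0.118],[0,0,0,0,0,0.118],[0,0,0,0,0,0.118],[0,0,0,0,0,0]]'
python3 - <<'E'
from h import *
delta([.474,.4092,.36],frame([0,0,-1],[1,0,0]))
c=snap("wrist","w1.png"); print(np.round(c["pose"],3).tolist(), proj(c,[.474,.409,.15]))
E
```

```text
time: 0.72
tool_pos: [0.3095, 0.459, 0.4048]
tool_rot: [3.141, -0.0, 2.873]
contact_force: [0.2, 1.7, 0.9]
opening: 0.0918
grip_force: 0.0
time: 1.13
tool_pos: [0.4754, 0.4084, 0.4045]
tool_rot: [3.141, 0.0, 2.873]
contact_force: [-0.0, 0.2, 0.4]
opening: 0.0913
grip_force: 0.0
time: 1.63
tool_pos: [0.4737, 0.4089, 0.4045]
tool_rot: [-3.141, -0.0, 2.159]
contact_force: [-0.9, 0.4, -0.1]
opening: 0.0917
grip_force: 0.0
time: 2.13
tool_pos: [0.4736, 0.4089, 0.4046]
tool_rot: [-3.141, 0.0, 1.571]
contact_force: [-0.0, -0.4, 0.8]
opening: 0.0918
grip_force: 0.0
d [0.0003 0.0004 0.0446] n 1.1 w [-0.0002  0.0001 -0.0002] n 0.0
[[1.0, -0.0, 0.001, 0.474], [0.0, -0.955, -0.296, 0.489], [0.001, 0.296, -0.955, 0.384], [0.0, 0.0, 0.0, 1.0]] [319.71966147 251.3639874 ]
```

View pics/w1.png

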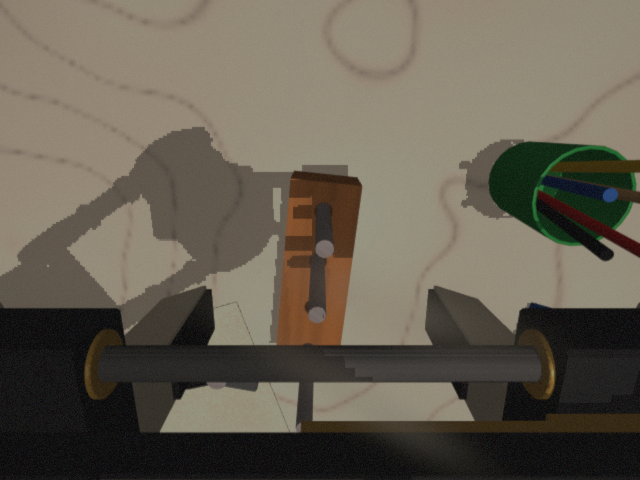

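```bash
python3 - <<'E'
from h import *
c=robot.read_camera("wrist")
for u in ((325,248),(317,314)): print(np.round(onz(c,u,.15),4))
E
python3 drive.py '[[0.002,0.0033,0.03,0,0,0],[0,0,0.03,0,0,0],[0,0,0.03,0,0,0],[0,0,0.0236,0,0,0],[0,0,0,0,0,0]]'
python3 drive.py '[[0,0,0,0,0,0],[0,0,0,0,0,0],[0,0,0,0,0,0],[0,0,0,0,0,0],[0,0,0,0,0,0],[0,0,0,0,0,0],[0,0,0,0,0,0],[0,0,0,0,0,0]]' 0.0 40
```

```text
[0.4772 0.4112 0.15  ]
[0.4725 0.3665 0.15  ]
time: 2.65
tool_pos: [0.4757, 0.4101, 0.2856]
tool_rot: [-3.133, 0.005, 1.578]
contact_force: [-0.9, -0.8, 0.1]
opening: 0.0916
grip_force: 0.0
time: 3.32
tool_pos: [0.4769, 0.4109, 0.2914]
tool_rot: [3.141, -0.0, 1.575]
contact_force: [-0.1, 0.2, -0.0]
opening: 0.0429
grip_force: 0.0
```

```bash
python3 drive.py '[[0,0,0,0,0,0],[0,0,0,0,0,0],[0,0,0,0,0,0],[0,0,0,0,0,0],[0,0,0,0,0,0],[0,0,0,0,0,0],[0,0,0,0,0,0],[0,0,0,0,0,0]]' 0.0 40
python3 drive.py '[[0,0,-0.02,0,0,0],[0,0,-0.02,0,0,0],[0,0,-0.03,0,0,0],[0,0,-0.03,0,0,0],[0,0,-0.03,0,0,0],[0,0,0,0,0,0],[0,0,0,0,0,0]]'
python3 - <<'E'
from h import *
t=snap("top","top1.png"); s=snap("scene","scene1.png"); w=snap("wrist")
o=np.zeros((370,800,3),np.uint8); o[:,:400]=cv2.resize(t["image"][220:312,120:220],(400,368)).repeat(1,0).__getitem__(slice(0,370)) if False else np.pad(cv2.resize(t["image"][220:312,120:220],(400,368)),((0,2),(0,0),(0,0)))
o[:,400:]=np.pad(cv2.resize(s["image"][200:340,400:552],(400,368)),((0,2),(0,0),(0,0)))
cv2.imwrite("pics/c2.png",o[:,:,::-1])
def vrest(t):
    hsv=cv2.cvtColor(t["image"],cv2.COLOR_RGB2HSV); m=((hsv[...,2]<110)&(hsv[...,1]<70)).astype(np.uint8)
    n,l,st,ce=cv2.connectedComponentsWithStats(m)
    for i in range(1,n):
        if 1000<st[i,4]<2500:
            r=cv2.minAreaRect(np.argwhere(l==i)[:,::-1].astype(np.float32)); b=cv2.boxPoints(r)
            P=np.array([onz(t,q,.012) for q in b]); e=P[1]-P[0],P[2]-P[1]; print(np.round(P.mean(0),4),[round(float(np.linalg.norm(k)),4) for k in e],[round(float(np.degrees(np.arctan2(k[1],k[0]))),1) for k in e])
vrest(t)
E
```

```text
time: 3.98
tool_pos: [0.4768, 0.4109, 0.2911]
tool_rot: [-3.141, -0.0, 1.575]
contact_force: [-0.7, -0.1, 0.5]
opening: 0.0114
grip_force: 40.0
time: 4.57
tool_pos: [0.4769, 0.411, 0.423]
tool_rot: [3.138, -0.002, 1.575]
contact_force: [0.3, -0.1, -2.2]
opening: 0.0112
grip_force: 40.0
[0.548  0.0731 0.012 ] [0.1367, 0.0888] [-86.8, -176.9]
[ 0.0239 -0.0181  0.012 ] [0.1904, 0.0975] [-90.4, 178.9]
```

View pics/c2.png

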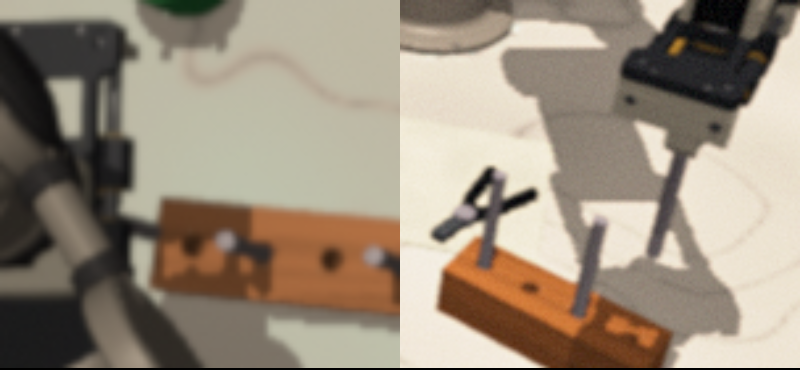

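```bash
python3 drive.py '[[-0.02,0.008,0,0,0,0],[-0.035,0.01,0,0,0,0],[-0.035,0.01,0,0,0,0],[-0.035,0.01,0,0,0,0],[-0.035,0.01,0,0,0,0],[-0.035,0.01,0,0,0,0],[-0.035,0.01,0,0,0,0],[-0.02,0.005,0,0,0,0]]'
python3 drive.py '[[0,0,0,0,0,0],[0,0,0,0,0,0],[0,0,0,0,0,0]]'
python3 - <<'E'
from h import *
w=snap("wrist","w2.png")
for p in ((.07,.045),(.07,-.045),(-.07,-.045),(-.07,.045)):
    a=np.deg2rad(93);R=np.array([[np.cos(a),-np.sin(a)],[np.sin(a),np.cos(a)]]);q=R@p+[.5475,.0725]
    print(p,proj(w,[*q,.012]))
print(tool()[2]["opening"])
E
```

```text
time: 5.38
tool_pos: [0.5516, 0.1578, 0.4194]
tool_rot: [-3.139, 0.002, 1.573]
contact_force: [0.6, 0.2, -0.4]
opening: 0.0112
grip_force: 40.0
time: 5.63
tool_pos: [0.5507, 0.1616, 0.4201]
tool_rot: [-3.139, -0.0, 1.575]
contact_force: [-0.9, 0.1, -1.7]
opening: 0.0113
grip_force: 40.0
(0.07, 0.045) [267.28583238 221.67541112]
(0.07, -0.045) [358.38305161 217.45154428]
(-0.07, -0.045) [360.90799495 342.41803628]
(-0.07, 0.045) [278.32200085 345.87129102]
0.011413029687124284
```

View pics/w2.png

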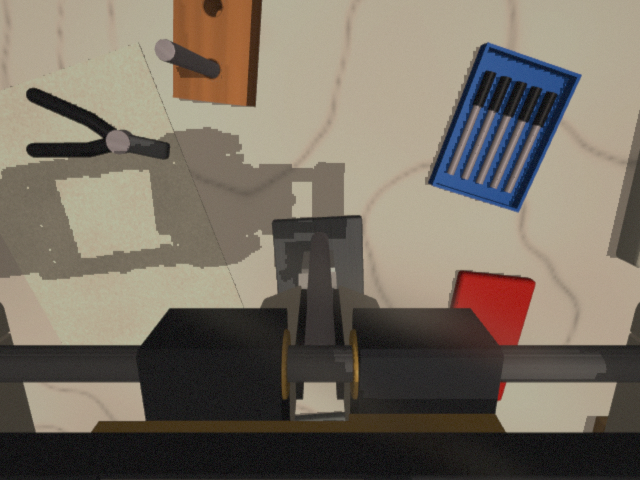

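```bash
python3 - <<'E'
from h import *
w=robot.read_camera("wrist"); p,R,_=tool(); f=p+R[:,2]*.281
print("foot",f,proj(w,f))
for u in ((273,221),(361,216)): print(np.round(onz(w,u,.012),4))
print("d",onz(w,(165,49),.15))
cv2.imwrite("pics/c3.png",cv2.resize(w["image"][200:310,240:400],(800,550),interpolation=cv2.INTER_CUBIC)[:,:,::-1])
E
```

```text
foot [0.55021444 0.16238691 0.13951768] [319.05337175 238.57864884]
[0.5047 0.1411 0.012 ]
[0.5914 0.1467 0.012 ]
d [0.46276428 0.27698271 0.15      ]
```

View pics/c3.png

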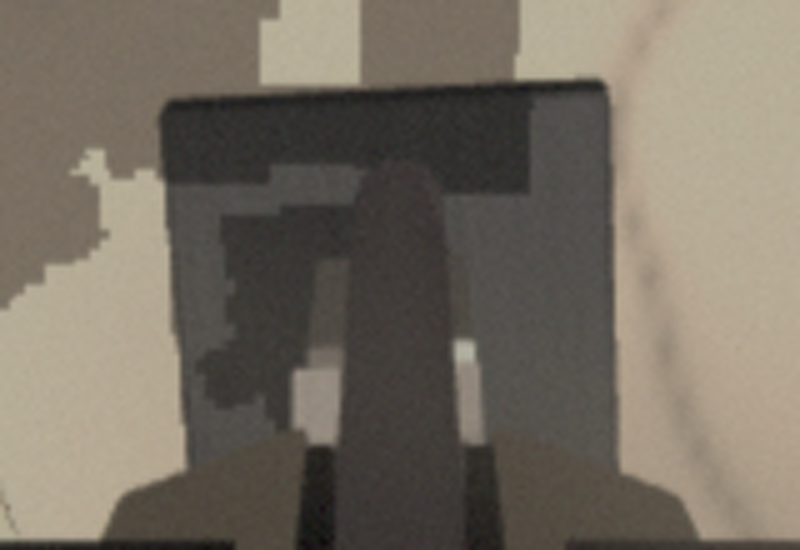

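```bash
cat >> h.py <<'E'
def vgeo(cx,cy,yaw):
    a=np.deg2rad(yaw);x=np.array([np.cos(a),np.sin(a),0]);k=np.array([0,0,1.]);y=np.cross(k,x)
    f=np.array([cx,cy,0])-.05*x+.055*k; return f,(x+k)*.5**.5,(k-x)*.5**.5,y
def ins(v,up,off,g=.122):
    f,s,n,y=vgeo(*v); delta(f+s*(up+g+.159)+n*off,frame(-s,-y))
def side(v,l,off):
    f,s,n,y=vgeo(*v); delta(f+s*l+n*(off+.159),frame(-n,-y))
V=(.551,.0715,93)
E
python3 -c "
from h import *
ins(V,.005,.06)"
```

```text
d [ 0.0188 -0.005   0.1209] n 2.9 w [-0.0195 -0.7855 -0.044 ] n 6.3
```

```bash
python3 drive.py '[[0,0,0,-0.0024,-0.0982,-0.0055],[0,0,0,-0.0024,-0.0982,-0.0055],[0,0,0,-0.0024,-0.0982,-0.0055],[0,0,0,-0.0024,-0.0982,-0.0055],[0,0,0,-0.0024,-0.0982,-0.0055],[0,0,0,-0.0024,-0.0982,-0.0055],[0,0,0,-0.0024,-0.0982,-0.0055],[0,0,0,-0.0024,-0.0982,-0.0055]]'
python3 drive.py '[[0,0,0,0,0,0],[0,0,0,0,0,0]]'
python3 -c "
from h import *
ins(V,.005,.06)"
```

```text
time: 6.4
tool_pos: [0.5505, 0.1628, 0.4211]
tool_rot: [3.14, 0.79, 1.623]
contact_force: [-0.4, 0.2, -1.3]
opening: 0.0109
grip_force: 40.0
time: 6.57
tool_pos: [0.5506, 0.1628, 0.4204]
tool_rot: [-3.141, 0.783, 1.624]
contact_force: [-0.6, 0.0, -1.6]
opening: 0.0116
grip_force: 40.0
d [ 0.0984 -0.0043  0.0725] n 2.9 w [ 0.0004 -0.0028  0.0007] n 0.0
```

```bash
python3 drive.py '[[0.02,-0.001,0.015,0,0,0],[0.025,-0.001,0.02,0,0,0],[0.025,-0.001,0.02,0,0,0],[0.02,-0.001,0.0125,0,0,0],[0.0084,0,0.005,0,-0.0028,0],[0,0,0,0,0,0],[0,0,0,0,0,0]]'
python3 -c "
from h import *
snap('scene','s3.png');c=snap('top','t3.png')
ins(V,.005,.0)"
```

```text
time: 7.15
tool_pos: [0.5465, 0.1795, 0.3011]
tool_rot: [3.139, 0.787, 1.62]
contact_force: [-0.1, -1.2, -1.0]
opening: 0.0111
grip_force: 40.0
d [ 0.0632 -0.0015  0.0003] n 1.5 w [ 0.0018  0.0019 -0.0042] n 0.0
```

```bash
python3 -c "
import cv2,numpy as np
s=cv2.imread('pics/s3.png');cv2.imwrite('pics/c4.png',cv2.resize(s[190:330,260:440],(720,560),interpolation=cv2.INTER_CUBIC))"
```

```text
(no output)
```

View pics/c4.png

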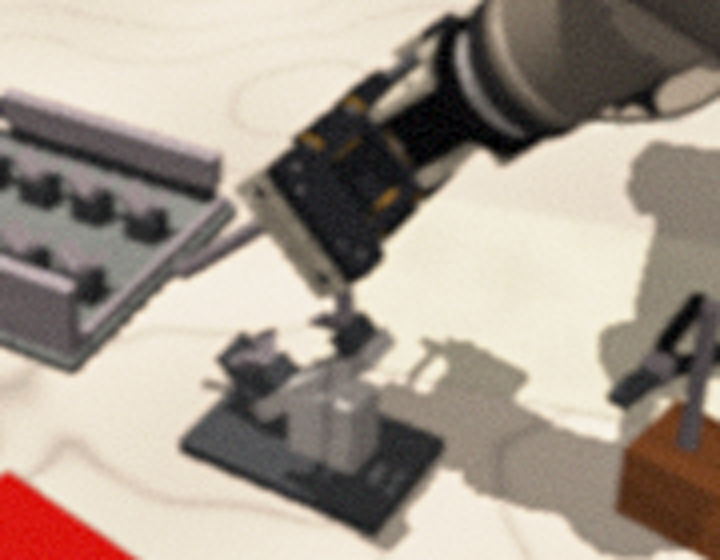

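```bash
python3 drive.py '[[0.015,-0.001,0,0,0,-0.002],[0.015,0,0,0,0,-0.002],[0.012,0,0,0,0,0],[0.008,0,0,0,0,0],[0,0,0,0,0,0],[0,0,0,0,0,0]]'
python3 drive.py '[[0.004,0,0,0,0,0],[0,0,0,0,0,0],[0,0,0,0,0,0]]'
python3 drive.py '[[0.004,0,0,0,0,0],[0,0,0,0,0,0],[0,0,0,0,0,0]]'
python3 -c "
from h import *
ins(V,.0,.0)"
```

```text
time: 7.75
tool_pos: [0.543, 0.215, 0.2641]
tool_rot: [-3.137, 0.789, 1.629]
contact_force: [0.5, 0.5, -0.9]
opening: 0.0111
grip_force: 40.0
time: 8.0
tool_pos: [0.5431, 0.2171, 0.2621]
tool_rot: [-3.139, 0.789, 1.626]
contact_force: [-0.1, 0.6, -1.0]
opening: 0.011
grip_force: 40.0
time: 8.25
tool_pos: [0.5429, 0.22, 0.2591]
tool_rot: [-3.139, 0.789, 1.626]
contact_force: [0.2, 0.7, -0.9]
opening: 0.011
grip_force: 40.0
d [0.0038 0.0004 0.0039] n 0.1 w [-0.0006  0.0031  0.0022] n 0.0
```

```bash
python3 drive.py '[[0.002,0,0,0,0,0],[0,0,0,0,0,0],[0,0,0,0,0,0]]' | sed -n 2,4p
python3 drive.py '[[0.0015,0,0,0,0,0],[0,0,0,0,0,0],[0,0,0,0,0,0]]'| sed -n 2,4p
python3 drive.py '[[0,0,0.002,0,0,0],[0,0,0,0,0,0],[0,0,0,0,0,0]]'| sed -n 2,4p
python3 drive.py '[[0,0,0.002,0,0,0],[0,0,0,0,0,0],[0,0,0,0,0,0]]'| sed -n 2,4p
```

```text
tool_pos: [0.5428, 0.2215, 0.2577]
tool_rot: [-3.139, 0.788, 1.626]
contact_force: [0.6, 0.8, -0.7]
tool_pos: [0.5427, 0.2225, 0.2566]
tool_rot: [-3.139, 0.789, 1.626]
contact_force: [0.6, -0.1, -1.1]
tool_pos: [0.5428, 0.221, 0.2551]
tool_rot: [-3.138, 0.789, 1.626]
contact_force: [0.3, -0.4, -1.7]
tool_pos: [0.5429, 0.2203, 0.2547]
tool_rot: [-3.141, 0.788, 1.625]
contact_force: [-0.3, 4.7, 3.9]
```

```bash
python3 drive.py '[[0.001,0,0,0,0,0],[0,0,0,0,0,0]]' | sed -n 2,4p
python3 drive.py '[[0.001,0,0,0,0,0],[0,0,0,0,0,0]]'| sed -n 2,4p
python3 drive.py '[[0.001,0,0,0,0,0],[0,0,0,0,0,0]]'| sed -n 2,4p
```

```text
tool_pos: [0.5429, 0.2209, 0.254]
tool_rot: [-3.141, 0.789, 1.625]
contact_force: [-1.6, 5.8, 6.7]
tool_pos: [0.5429, 0.2215, 0.2534]
tool_rot: [-3.141, 0.789, 1.625]
contact_force: [-1.4, 4.7, 7.8]
tool_pos: [0.5429, 0.222, 0.2529]
tool_rot: [-3.141, 0.79, 1.625]
contact_force: [-1.7, 3.7, 8.1]
```

```bash
python3 drive.py '[[0,0,0,0,0,0],[0,0,0,0,0,0],[0,0,0,0,0,0],[0,0,0,0,0,0],[0,0,0,0,0,0],[0,0,0,0,0,0]]' 0.045 | sed -n 2,6p
python3 drive.py '[[0,0,-0.015,0,0,0],[0,0,-0.025,0,0,0],[0,0,-0.025,0,0,0],[0,0,-0.025,0,0,0],[0,0,0,0,0,0],[0,0,0,0,0,0]]'
python3 - <<'E'
from h import *
s=snap('scene'); t=snap('top')
f,d,n,y=vgeo(*V); print(proj(s,f),proj(s,f+.14*d),proj(t,f),proj(t,f+.14*d))
a=cv2.resize(s["image"][210:320,280:420],(700,550),interpolation=cv2.INTER_CUBIC)[:,:,::-1]; cv2.imwrite("pics/c5.png",a)
side(V,.06,.06)
E
```

```text
tool_pos: [0.5428, 0.2217, 0.2515]
tool_rot: [-3.138, 0.789, 1.626]
contact_force: [-0.1, 0.4, 0.0]
opening: 0.0438
grip_force: 0.0
time: 10.75
tool_pos: [0.5394, 0.2861, 0.3156]
tool_rot: [-3.141, 0.788, 1.626]
contact_force: [-0.5, 0.0, -0.8]
opening: 0.0448
grip_force: 0.0
[320.04819489 278.62296029] [357.01132143 259.16216353] [319.04535319 249.06632713] [277.78345325 246.38227501]
d [-0.2211  0.0004  0.3105] n 9.1 w [-4.1000e-03  1.5747e+00  1.1000e-03] n 12.6
```

View pics/c5.png

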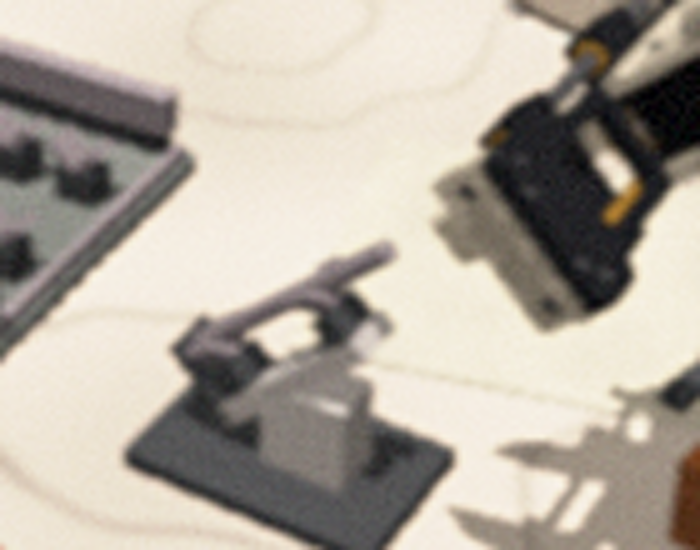

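```bash
python3 drive.py '[[-0.02,0,0,0,0,0],[-0.035,0,0,0,0,0],[-0.035,0,0,0,0,0],[-0.035,0,0,0,0,0],[-0.035,0,0,0,0,0],[-0.035,0,0,0,0,0],[-0.025,0,0,0,0,0]]' | sed -n 2,3p
python3 drive.py '[[0,0,0,0,0.118,0],[0,0,0,0,0.118,0],[0,0,0,0,0.118,0],[0,0,0,0,0.118,0],[0,0,0,0,0.118,0],[0,0,0,0,0.118,0],[0,0,0,0,0.118,0]]'| sed -n 2,3p
python3 drive.py '[[0,0,0,0,0.118,0],[0,0,0,0,0.118,0],[0,0,0,0,0.118,0],[0,0,0,0,0.118,0],[0,0,0,0,0.118,0],[0,0,0,0,0.118,0],[0,0,0,0,0,0],[0,0,0,0,0,0]]'
python3 - <<'E'
from h import *
side(V,.06,.06)
E
```

```text
tool_pos: [0.548, 0.1278, 0.4723]
tool_rot: [-3.139, 0.79, 1.624]
tool_pos: [0.5481, 0.1297, 0.4701]
tool_rot: [-3.138, -0.043, 1.622]
time: 12.68
tool_pos: [0.5482, 0.1294, 0.4696]
tool_rot: [-3.134, -0.742, 1.617]
contact_force: [0.1, 0.4, -0.9]
opening: 0.0449
grip_force: 0.0
d [-0.3093  0.0013  0.0113] n 7.4 w [-0.0029  0.0433 -0.0048] n 0.3
```

```bash
python3 drive.py '[[0,0,0,-0.003,0.0433,-0.005],[-0.03,0,0,0,0,0],[-0.04,0,0,0,0,0],[-0.04,0,0,0,0,0],[-0.04,0,0,0,0,0],[-0.04,0,0,0,0,0],[-0.04,0,0,0,0,0],[-0.04,0,0,0,0,0]]' | sed -n 2,3p
python3 drive.py '[[-0.03,0,0,0,0,0],[0,0,0,0,0,0],[0,0,0,0,0,0],[0,0,0,0,0,0]]'
python3 - <<'E'
from h import *
side(V,.06,.0)
c=snap("wrist","w4.png"); f,s,n,y=vgeo(*V); print([np.round(proj(c,f+s*l),0).tolist() for l in (0,.06,.14)])
E
```

```text
tool_pos: [0.5589, -0.0604, 0.2782]
tool_rot: [3.138, -0.785, 1.63]
time: 13.68
tool_pos: [0.5607, -0.0798, 0.2589]
tool_rot: [3.137, -0.787, 1.63]
contact_force: [-1.1, 0.4, -0.4]
opening: 0.0451
grip_force: 0.0
d [-0.0125 -0.0018  0.057 ] n 1.4 w [-0.0001 -0.002   0.0051] n 0.0
[[315.0, 394.0], [316.0, 298.0], [316.0, 143.0]]
```

View pics/w4.png

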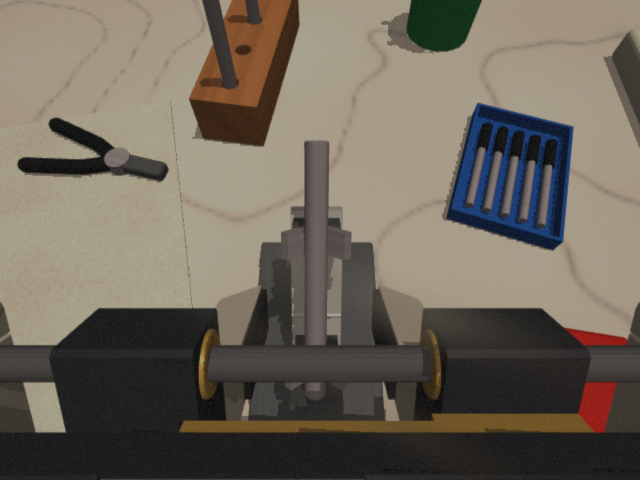

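```bash
python3 drive.py '[[-0.0125,-0.0015,0,0,0,0.005],[0,0,0.02,0,0,0],[0,0,0.02,0,0,0],[0,0,0.012,0,0,0],[0,0,0.005,0,0,0],[0,0,0,0,0,0]]' | sed -n 2,4p
python3 drive.py '[[0,0,0,0,0,0],[0,0,0,0,0,0],[0,0,0,0,0,0],[0,0,0,0,0,0],[0,0,0,0,0,0],[0,0,0,0,0,0],[0,0,0,0,0,0]]' 0 40
python3 -c "
from h import *
side(V,.06,0)"
```

```text
tool_pos: [0.5573, -0.0479, 0.2089]
tool_rot: [-3.14, -0.789, 1.623]
contact_force: [0.5, -0.4, 0.1]
time: 14.82
tool_pos: [0.5574, -0.0491, 0.2094]
tool_rot: [3.141, -0.789, 1.623]
contact_force: [-0.1, -0.6, 0.5]
opening: 0.0109
grip_force: 40.0
d [ 0.0008 -0.0001  0.0002] n 0.0 w [ 0.0007 -0.0032 -0.0005] n 0.0
```

```bash
python3 drive.py '[[0,0,-0.01,0,0,0],[0,0,-0.02,0,0,0],[0,0,-0.035,0,0,0],[0,0,-0.035,0,0,0],[0,0,-0.035,0,0,0],[0,0,-0.035,0,0,0],[0,0,-0.02,0,0,0],[0,0,0,0,0,0]]' | sed -n 2,6p
python3 drive.py '[[0,0,0,0,-0.098,0],[0,0,0,0,-0.098,0],[0,0,0,0,-0.098,0],[0,0,0,0,-0.098,0],[0,0,0,0,-0.098,0],[0,0,0,0,-0.098,0],[0,0,0,0,-0.098,0],[0,0,0,0,-0.098,0]]' | sed -n 2,3p
python3 drive.py '[[0,0,0,0,0,0.114],[0,0,0,0,0,0.114],[0,0,0,0,0,0.114],[0,0,0,0,0,0.114],[0,0,0,0,0,0.114],[0,0,0,0,0,0.114],[0,0,0,0,0,0.114]]' | sed -n 2,3p
python3 drive.py '[[0,0,0,0,0,0.114],[0,0,0,0,0,0.114],[0,0,0,0,0,0.114],[0,0,0,0,0,0.114],[0,0,0,0,0,0.114],[0,0,0,0,0,0.114],[0,0,0,0,0,0],[0,0,0,0,0,0]]'
python3 - <<'E'
from h import *
a=np.deg2rad(5);delta([.485,-.203,.37],frame([0,0,-1],[np.sin(a),-np.cos(a),0]))
E
```

```text
tool_pos: [0.5645, -0.1869, 0.3469]
tool_rot: [3.133, -0.784, 1.625]
contact_force: [-0.4, 0.0, -0.9]
opening: 0.0107
grip_force: 40.0
tool_pos: [0.5641, -0.1828, 0.3425]
tool_rot: [-3.141, -0.001, 1.623]
tool_pos: [0.564, -0.1827, 0.3422]
tool_rot: [-3.136, -0.003, 0.819]
time: 17.4
tool_pos: [0.5641, -0.183, 0.3425]
tool_rot: [-3.136, 0.001, 0.144]
contact_force: [-0.1, -0.2, -1.3]
opening: 0.0103
grip_force: 40.0
d [-0.0812  0.0083 -0.0275] n 2.1 w [-0.0058  0.0009  0.0571] n 0.5
```

```bash
python3 drive.py '[[-0.02,0,-0.02,0,0,0.057],[-0.03,0,-0.02,0,0,0],[-0.03,0,-0.02,0,0,0],[-0.03,0,-0.018,0,0,0],[-0.03,0,0,0,0,0],[0,0,0,0,0,0],[0,0,0,0,0,0],[0,0,0,0,0,0]]' | sed -n 2,3p
python3 - <<'E'
from h import *
c=snap("wrist","w5.png"); a=np.deg2rad(5);R=np.array([[np.cos(a),-np.sin(a)],[np.sin(a),np.cos(a)]])
for p in ((-.045,.069),(-.045,-.023),(.035,.069),(.035,.023),(.035,-.023),(.035,-.069)): print(p,np.round(proj(c,[*(R@p+[.4856,-.2034]),.051])))
E
```

```text
tool_pos: [0.4253, -0.1966, 0.4211]
tool_rot: [-3.137, -0.001, 0.085]
(-0.045, 0.069) [256. 194.]
(-0.045, -0.023) [362. 194.]
(0.035, 0.069) [252.  97.]
(0.035, 0.023) [308.  97.]
(0.035, -0.023) [365.  96.]
(0.035, -0.069) [421.  96.]
```

View pics/w5.png

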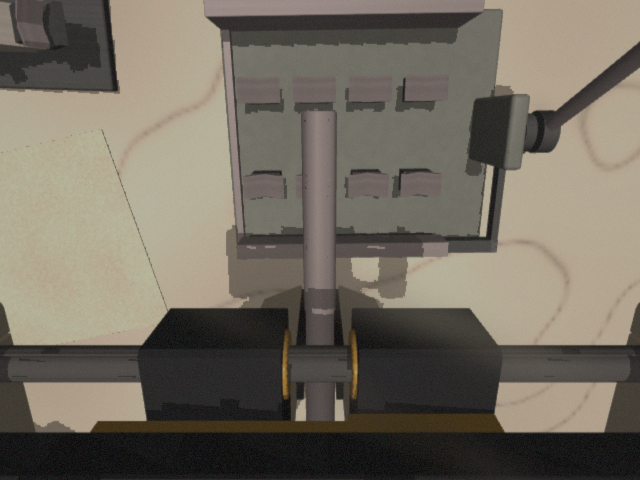

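```bash
cat >> h.py <<'E'
def press(P,gx,gy,h,g=.0):
    "flange for rod middle at press (gx,gy), axis h above seated, middle at tool x +g from the grasp"
    a=np.deg2rad(P[2]);x=np.array([np.cos(a),np.sin(a),0]);y=np.array([-np.sin(a),np.cos(a),0])
    delta(np.array([P[0],P[1],0])+x*(gx-g)+y*gy+[0,0,.045+h+.159],frame([0,0,-1],-y))
E
python3 - <<'E'
from h import *
c=robot.read_camera("wrist")
B=np.array([onz(c,u,.049)[:2] for u in ((258,90),(314.5,89),(370.5,88.5),(425.5,88))]);F=np.array([onz(c,u,.049)[:2] for u in ((265,185),(368,184.5),(420,184))])
pb=np.array([[.035,y] for y in (.069,.023,-.023,-.069)]);pf=np.array([[-.045,y] for y in (.069,-.023,-.069)])
A=np.r_[pb,pf];W=np.r_[B,F]
A0=A-A.mean(0);W0=W-W.mean(0);th=np.arctan2((A0[:,0]*W0[:,1]-A0[:,1]*W0[:,0]).sum(),(A0*W0).sum());R=np.array([[np.cos(th),-np.sin(th)],[np.sin(th),np.cos(th)]])
t=W.mean(0)-R@A.mean(0);print(np.degrees(th),t,np.round((W-(A@R.T+t))*1000,1).tolist())
ball=R@[.0696,-.153]+t;print("ball",ball)
press((*t,np.degrees(th)),-.005,.069,.04,.011)
E
```

```text
5.6240644555238 [ 0.49287637 -0.20791439] [[-0.7, -0.4], [-0.5, -0.5], [-0.7, -0.1], [-1.0, 1.2], [1.6, -1.8], [0.8, 0.3], [0.6, 1.1]]
ball [ 0.57713548 -0.35335704]
d [ 0.049  -0.0508  0.1769] n 4.6 w [-0.0052 -0.0001 -0.013 ] n 0.1
```

```bash
echo "P=(.4929,-.2079,5.5)" >> h.py
python3 drive.py '[[0.012,-0.012,0,-0.005,0,-0.011],[0.025,-0.027,0,0,0,0],[0.012,-0.012,0.02,0,0,0],[0,0,0.035,0,0,0],[0,0,0.035,0,0,0],[0,0,0.035,0,0,0],[0,0,0.02,0,0,0],[0,0,0,0,0,0]]' | sed -n 2,6p
python3 drive.py '[[0,0,0,0,0,0],[0,0,0,0,0,0]]' | sed -n 2,6p
python3 -c "
from h import *
press(P,-.005,.069,.0,.011)"
```

```text
tool_pos: [0.4685, -0.1404, 0.2714]
tool_rot: [-3.137, 0.008, 0.096]
contact_force: [0.3, 0.2, -1.3]
opening: 0.0107
grip_force: 40.0
tool_pos: [0.4702, -0.1415, 0.2772]
tool_rot: [3.141, -0.002, 0.095]
contact_force: [-0.2, -0.8, -0.6]
opening: 0.0109
grip_force: 40.0
d [ 0.0001 -0.0008  0.0732] n 1.8 w [ 0.0011 -0.0019 -0.0009] n 0.0
```

```bash
python3 drive.py '[[0,-0.0008,0.02,0,0,0],[0,0,0.02,0,0,0],[0,0,0.015,0,0,0],[0,0,0.008,0,0,0],[0,0,0.004,0,0,0],[0,0,0,0,0,0],[0,0,0,0,0,0]]' | sed -n 2,4p
python3 drive.py '[[0,0,0.003,0,0,0],[0,0,0,0,0,0],[0,0,0,0,0,0]]' | sed -n 2,4p
python3 drive.py '[[0,0,0.002,0,0,0],[0,0,0,0,0,0],[0,0,0,0,0,0]]' | sed -n 2,4p
```

```text
tool_pos: [0.4697, -0.1408, 0.2103]
tool_rot: [3.14, -0.002, 0.094]
contact_force: [-0.4, 0.1, -0.6]
tool_pos: [0.4692, -0.1406, 0.2066]
tool_rot: [3.141, -0.001, 0.094]
contact_force: [0.4, 0.7, -1.3]
tool_pos: [0.4694, -0.1408, 0.2046]
tool_rot: [3.141, -0.001, 0.094]
contact_force: [0.2, 0.5, 4.2]
```

```bash
cat >> h.py <<'E'
def vrest(t):
    hsv=cv2.cvtColor(t["image"],cv2.COLOR_RGB2HSV); m=((hsv[...,2]<110)&(hsv[...,1]<70)).astype(np.uint8)
    n,l,st,ce=cv2.connectedComponentsWithStats(m)
    for i in range(1,n):
        if 900<st[i,4]<2800:
            r=cv2.minAreaRect(np.argwhere(l==i)[:,::-1].astype(np.float32)); b=cv2.boxPoints(r)
            Q=np.array([onz(t,q,.012) for q in b]); e=Q[1]-Q[0],Q[2]-Q[1]; print("vrest",np.round(Q.mean(0)[:2],4)+[.003,-.0015],[round(float(np.linalg.norm(k)),4) for k in e],[round(float(np.degrees(np.arctan2(k[1],k[0]))),1) for k in e])
E
python3 drive.py '[[0,0,0,0,0,0],[0,0,0,0,0,0],[0,0,0,0,0,0],[0,0,0,0,0,0]]' 0.03 | sed -n 4,6p
python3 drive.py '[[0,0,-0.01,0,0,0],[0,0,-0.035,0,0,0],[0,0,-0.04,0,0,0],[0,0,-0.04,0,0,0],[0,0,-0.04,0,0,0],[0,0,-0.035,0,0,0],[0,0,0,0,0,0]]' 0.06| sed -n 2,6p
python3 - <<'E'
from h import *
t=snap("top");vrest(t);s=snap("scene")
cv2.imwrite("pics/c6.png",np.hstack([cv2.resize(t["image"][225:325,355:475],(480,400),interpolation=cv2.INTER_CUBIC),cv2.resize(s["image"][170:290,200:320],(320,400),interpolation=cv2.INTER_CUBIC)])[:,:,::-1])
delta([.4725,.3665,.40],frame([0,0,-1],[1,0,0]))
E
```

```text
contact_force: [-0.0, 0.2, -0.4]
opening: 0.0291
grip_force: 0.0
tool_pos: [0.4698, -0.1408, 0.4121]
tool_rot: [3.134, -0.012, 0.095]
contact_force: [1.0, -0.0, 2.0]
opening: 0.06
grip_force: 0.0
vrest [ 1.0205 -0.6088] [0.3485, 0.1083] [-89.7, 176.8]
vrest [0.5508 0.071 ] [0.1381, 0.0891] [-87.1, -177.2]
d [ 0.0514 -0.5043  0.0052] n 12.2 w [ 4.5000e-03 -1.4000e-03 -1.4763e+00] n 11.8
```

View pics/c6.png

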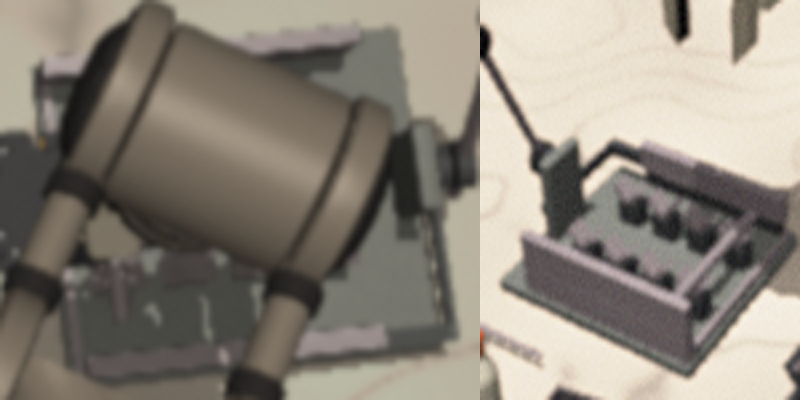

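```bash
python3 drive.py '[[0.004,-0.02,0,0,0,0],[0.004,-0.04,0,0,0,0],[0.004,-0.04,0,0,0,0],[0.004,-0.04,0,0,0,0],[0.004,-0.04,0,0,0,0],[0.004,-0.04,0,0,0,0],[0.004,-0.04,0,0,0,0]]' 0.06| sed -n 2,2p
python3 drive.py '[[0.004,-0.04,0,0,0,0],[0.004,-0.04,0,0,0,0],[0.004,-0.04,0,0,0,0],[0.004,-0.04,0,0,0,0],[0.004,-0.04,0,0,0,0],[0.004,-0.04,0,0,0,0],[0.003,-0.004,0,0,0,0]]' | sed -n 2,2p
python3 drive.py '[[0,0,0,0,0,-0.1136],[0,0,0,0,0,-0.1136],[0,0,0,0,0,-0.1136],[0,0,0,0,0,-0.1136],[0,0,0,0,0,-0.1136],[0,0,0,0,0,-0.1136],[0,0,0,0,0,-0.1136]]' | sed -n 2,2p
python3 drive.py '[[0,0,0,0,0,-0.1136],[0,0,0,0,0,-0.1136],[0,0,0,0,0,-0.1136],[0,0,0,0,0,-0.1136],[0,0,0,0,0,-0.1136],[0,0,0,0,0,-0.1136],[0,0,0,0,0,0],[0,0,0,0,0,0]]'
python3 - <<'E'
from h import *
delta([.4725,.3665,.291],frame([0,0,-1],[1,0,0]))
c=snap("wrist"); im=c["image"]
pb=proj(c,[.4725,.3665,.15]);print(pb)
u,v=int(pb[0]),int(pb[1]);print(im[v-16:v+18:2,u,:].mean(1).round().tolist(),im[v,u-20:u+22:2,:].mean(1).round().tolist(),im[v,u].tolist())
E
```

```text
tool_pos: [0.4716, 0.1228, 0.4027]
tool_pos: [0.4747, 0.3718, 0.4018]
tool_pos: [0.4762, 0.366, 0.4023]
time: 23.52
tool_pos: [0.4762, 0.3661, 0.4028]
tool_rot: [-3.14, 0.002, 1.568]
contact_force: [0.2, -0.2, 0.2]
opening: 0.06
grip_force: 0.0
d [ 0.0005 -0.0035  0.1118] n 2.7 w [-0.0019  0.0015 -0.0032] n 0.0
[313.60069802 251.27590702]
[50.0, 50.0, 47.0, 53.0, 87.0, 122.0, 117.0, 119.0, 117.0, 120.0, 119.0, 114.0, 114.0, 74.0, 55.0, 53.0, 53.0] [65.0, 61.0, 59.0, 59.0, 61.0, 75.0, 115.0, 116.0, 119.0, 120.0, 117.0, 111.0, 75.0, 75.0, 73.0, 57.0, 61.0, 65.0, 64.0, 67.0, 63.0] [126, 116, 110]
```

```bash
python3 drive.py '[[0.0005,-0.0035,0.03,0,0,-0.003],[0,0,0.03,0,0,0],[0,0,0.03,0,0,0],[0,0,0.0218,0,0,0],[0,0,0,0,0,0],[0,0,0,0,0,0]]' | sed -n 2,4p
python3 drive.py '[[0,0,0,0,0,0],[0,0,0,0,0,0],[0,0,0,0,0,0],[0,0,0,0,0,0],[0,0,0,0,0,0],[0,0,0,0,0,0],[0,0,0,0,0,0],[0,0,0,0,0,0]]' 0.0 40
python3 drive.py '[[0,0,0,0,0,0],[0,0,0,0,0,0]]' 
python3 drive.py '[[0,0,-0.02,0,0,0],[0,0,-0.02,0,0,0],[0,0,-0.03,0,0,0],[0,0,-0.03,0,0,0],[0,0,-0.03,0,0,0],[0,0,0,0,0,0],[0,0,0,0,0,0]]'
python3 - <<'E'
from h import *
t=snap("top");vrest(t)
delta([.551,.16,.42],frame([0,0,-1],[1,0,0]))
E
```

```text
tool_pos: [0.4727, 0.3667, 0.2915]
tool_rot: [-3.139, 0.002, 1.572]
contact_force: [0.7, -0.0, 0.3]
time: 24.73
tool_pos: [0.4728, 0.3669, 0.2924]
tool_rot: [3.141, 0.0, 1.574]
contact_force: [-1.9, 0.3, -0.0]
opening: 0.0114
grip_force: 32.4
time: 24.9
tool_pos: [0.4728, 0.3669, 0.2924]
tool_rot: [3.141, 0.0, 1.574]
contact_force: [-0.7, 0.2, 2.1]
opening: 0.0114
grip_force: 40.0
time: 25.48
tool_pos: [0.4728, 0.3669, 0.4237]
tool_rot: [3.138, -0.002, 1.574]
contact_force: [0.4, -0.3, -2.5]
opening: 0.0113
grip_force: 40.0
vrest [ 1.0348 -0.6111] [0.3514, 0.0826] [-89.2, 177.2]
vrest [0.5509 0.0715] [0.1367, 0.0886] [-86.8, -176.9]
vrest [ 0.0269 -0.0158] [0.0976, 0.198] [-0.2, -90.4]
d [-0.207   0.0777  0.0019] n 5.3 w [0.0001 0.0004 0.0034] n 0.0
```

```bash
python3 drive.py '[[-0.02,0.008,0,0,0,0],[-0.035,0.013,0,0,0,0],[-0.035,0.013,0,0,0,0],[-0.035,0.013,0,0,0,0],[-0.035,0.013,0,0,0,0],[-0.035,0.013,0,0,0,0],[-0.012,0.005,0,0,0,0]]' | sed -n 2,2p
python3 drive.py '[[0,0,0,-0.0024,-0.0982,-0.0055],[0,0,0,-0.0024,-0.0982,-0.0055],[0,0,0,-0.0024,-0.0982,-0.0055],[0,0,0,-0.0024,-0.0982,-0.0055],[0,0,0,-0.0024,-0.0982,-0.0055],[0,0,0,-0.0024,-0.0982,-0.0055],[0,0,0,-0.0024,-0.0982,-0.0055],[0,0,0,-0.0024,-0.0982,-0.0055]]'| sed -n 2,2p
python3 drive.py '[[0,0,0,0,0,0],[0,0,0,0,0,0]]'
python3 -c "
from h import *
vrest(snap('top'))
ins(V,.005,.0,.1234)"
```

```text
tool_pos: [0.5526, 0.1559, 0.42]
tool_pos: [0.5514, 0.1606, 0.4204]
time: 26.95
tool_pos: [0.5514, 0.1609, 0.4203]
tool_rot: [-3.138, 0.783, 1.625]
contact_force: [0.8, 0.0, -1.9]
opening: 0.0113
grip_force: 40.0
vrest [ 1.0327 -0.6129] [0.3514, 0.0721] [-86.8, 179.4]
vrest [0.5903 0.1109] [0.2206, 0.2713] [-42.4, -133.8]
vrest [0.0271 0.007 ] [0.2336, 0.0975] [-90.4, 178.9]
d [ 0.1604 -0.005   0.07  ] n 4.2 w [-0.002  -0.0026 -0.0003] n 0.0
```

```bash
cat >> h.py <<'E'
def same(c,ref,x0=295,x1=375,y0=285,y1=328):
    a=cv2.imread("pics/"+ref)[y0:y1,x0:x1].astype(float);b=c["image"][y0:y1,x0:x1,::-1].astype(float)
    print("shift",cv2.phaseCorrelate(a.mean(2),b.mean(2),cv2.createHanningWindow((x1-x0,y1-y0),cv2.CV_64F)),abs(a-b).mean())
E
python3 drive.py '[[0.02,-0.001,0.014,-0.002,-0.0026,0],[0.025,-0.001,0.02,0,0,0],[0.025,-0.001,0.02,0,0,0],[0.02,-0.002,0.012,0,0,0],[0.0104,0,0.004,0,0,0],[0,0,0,0,0,0],[0,0,0,0,0,0]]' | sed -n 2,4p
python3 -c "
from h import *
same(snap('scene'),'s3.png')
ins(V,.005,.0,.1234)"
```

```text
tool_pos: [0.5461, 0.1811, 0.3025]
tool_rot: [3.137, 0.788, 1.619]
contact_force: [-0.5, 0.5, -1.2]
shift ((0.40269669195248525, 0.724445427949636), 0.9419358236892571) 3.7038759689922482
d [ 0.0627 -0.0013  0.0009] n 1.5 w [ 0.0029  0.0022 -0.0042] n 0.0
```

```bash
python3 drive.py '[[0.015,-0.001,0,0,0,-0.002],[0.015,0,0,0,0,-0.002],[0.014,0,0,0,0,0],[0.01,0,0,0,0,0],[0.004,0,0,0,0,0],[0,0,0,0,0,0],[0,0,0,0,0,0]]'| sed -n 2,4p
python3 drive.py '[[0.002,0,0,0,0,0],[0,0,0,0,0,0],[0,0,0,0,0,0]]'| sed -n 2,4p
python3 drive.py '[[0.0015,0,0,0,0,0],[0,0,0,0,0,0],[0,0,0,0,0,0]]'| sed -n 4,4p
python3 drive.py '[[0,0,0.002,0,0,0],[0,0,0,0,0,0],[0,0,0,0,0,0]]'| sed -n 4,4p
python3 drive.py '[[0,0,0.002,0,0,0],[0,0,0,0,0,0],[0,0,0,0,0,0]]'| sed -n 4,4p
python3 -c "
from h import *
ins(V,.0,.0,.1234)"
```

```text
tool_pos: [0.5426, 0.2221, 0.2604]
tool_rot: [-3.141, 0.789, 1.627]
contact_force: [-0.2, -0.6, -1.5]
tool_pos: [0.5426, 0.223, 0.2596]
tool_rot: [3.141, 0.788, 1.624]
contact_force: [0.1, -0.5, -1.0]
contact_force: [0.1, -1.1, -1.5]
contact_force: [-0.9, -0.5, -1.7]
contact_force: [0.3, 0.9, -1.3]
d [0.0002 0.0005 0.0009] n 0.0 w [0.0015 0.0031 0.0015] n 0.0
```

```bash
python3 drive.py '[[0,0,0.0015,0,0,0],[0,0,0,0,0,0],[0,0,0,0,0,0]]'| sed -n 4,4p
python3 drive.py '[[0.001,0,0.001,0,0,0],[0,0,0,0,0,0],[0,0,0,0,0,0]]'| sed -n 4,4p
python3 drive.py '[[0.001,0,0,0,0,0],[0,0,0,0,0,0],[0,0,0,0,0,0]]'| sed -n 4,4p
python3 -c "
from h import *
ins(V,.0,.0,.1234)"
```

```text
contact_force: [-2.3, 7.4, 5.5]
contact_force: [-2.5, 9.9, 10.5]
contact_force: [-2.5, 9.8, 11.2]
d [-0.0012  0.0005  0.0008] n 0.0 w [ 0.0045  0.0031 -0.0001] n 0.0
```

```bash
python3 drive.py '[[0,0,-0.001,0,0,0],[0,0,0,0,0,0],[0,0,0,0,0,0],[0,0,0,0,0,0],[0,0,0,0,0,0],[0,0,0,0,0,0]]' 0.045 | sed -n 2,6p
python3 drive.py '[[0,0,-0.015,0,0,0],[0,0,-0.025,0,0,0],[0,0,-0.025,0,0,0],[0,0,-0.025,0,0,0],[0,0,0,0,0,0],[0,0,0,0,0,0]]' | sed -n 2,4p
python3 drive.py '[[-0.02,0,0,0,0,0],[-0.035,0,0,0,0,0],[-0.035,0,0,0,0,0],[-0.035,0,0,0,0,0],[-0.035,0,0,0,0,0],[-0.035,0,0,0,0,0],[-0.025,0,0,0,0,0]]' | sed -n 2,3p
python3 drive.py '[[0,0,0,0,0.121,0],[0,0,0,0,0.121,0],[0,0,0,0,0.121,0],[0,0,0,0,0.121,0],[0,0,0,0,0.121,0],[0,0,0,0,0.121,0],[0,0,0,0,0.121,0]]'| sed -n 2,3p
python3 drive.py '[[0,0,0,0,0.121,0],[0,0,0,0,0.121,0],[0,0,0,0,0.121,0],[0,0,0,0,0.121,0],[0,0,0,0,0.121,0],[0,0,0,0,0.121,0],[0,0,0,0,0,0],[0,0,0,0,0,0]]'
python3 - <<'E'
from h import *
side(V,.06,.06); t=snap("top"); vrest(t)
E
```

```text
tool_pos: [0.5426, 0.2216, 0.2526]
tool_rot: [-3.14, 0.789, 1.626]
contact_force: [-0.0, 0.2, 0.2]
opening: 0.0437
grip_force: 0.0
tool_pos: [0.5391, 0.286, 0.3167]
tool_rot: [3.14, 0.788, 1.625]
contact_force: [-0.1, 0.2, -0.8]
tool_pos: [0.5475, 0.1278, 0.4733]
tool_rot: [-3.141, 0.79, 1.624]
tool_pos: [0.5475, 0.1297, 0.4711]
tool_rot: [-3.14, -0.064, 1.623]
time: 32.8
tool_pos: [0.5477, 0.1293, 0.4707]
tool_rot: [-3.136, -0.781, 1.618]
contact_force: [0.4, -0.6, -0.8]
opening: 0.0451
grip_force: 0.0
d [-0.3102  0.0014  0.    ] n 7.4 w [-0.0022  0.0045 -0.0035] n 0.0
vrest [ 1.0319 -0.6113] [0.3481, 0.0709] [-87.3, 179.0]
```

```bash
python3 drive.py '[[-0.02,0,0,0,0,0],[-0.04,0,0,0,0,0],[-0.04,0,0,0,0,0],[-0.04,0,0,0,0,0],[-0.04,0,0,0,0,0],[-0.04,0,0,0,0,0],[-0.04,0,0,0,0,0],[-0.03,0,0,0,0,0]]' | sed -n 2,3p
python3 drive.py '[[-0.02,0.001,0,0,0,-0.003],[0,0,0,0,0,0],[0,0,0,0,0,0],[0,0,0,0,0,0]]'| sed -n 2,4p
cat >> h.py <<'E'
def rodcheck(V,f):
    c=snap("wrist",f); im=c["image"].astype(float).mean(2); ft,s,n,y=vgeo(*V)
    q=[proj(c,ft+s*l) for l in (0,.06,.1,.13,.14)];print("pred",np.round(q,0).tolist())
    for k in (2,3):
        u,v=q[k]; print("row",int(v),"cols",int(u)-30,im[int(v),int(u)-30:int(u)+31:2].round().astype(int).tolist())
    u,v=q[4]; print("col",int(u),"rows",int(v)-20,im[int(v)-20:int(v)+21:2,int(u)].round().astype(int).tolist())
E
python3 - <<'E'
from h import *
side(V,.06,.0); rodcheck(V,"w6.png")
import cv2
a=cv2.imread("pics/w4.png").astype(float).mean(2); print(a[143-20:164:2,316].astype(int).tolist())
E
```

```text
tool_pos: [0.5583, -0.076, 0.2652]
tool_rot: [-3.138, -0.781, 1.623]
tool_pos: [0.5606, -0.0876, 0.2541]
tool_rot: [3.139, -0.783, 1.631]
contact_force: [0.2, -0.4, 0.3]
d [-0.0033 -0.0012  0.0592] n 1.4 w [-0.0022  0.0022  0.0053] n 0.0
pred [[317.0, 376.0], [318.0, 279.0], [318.0, 205.0], [318.0, 143.0], [318.0, 121.0]]
row 204 cols 287 [155, 155, 155, 126, 51, 51, 52, 34, 32, 40, 58, 75, 85, 89, 98, 102, 100, 99, 98, 97, 89, 66, 50, 52, 50, 52, 50, 58, 126, 153, 156]
row 142 cols 288 [156, 154, 156, 155, 157, 157, 156, 154, 156, 106, 66, 80, 88, 91, 100, 102, 99, 97, 99, 94, 87, 85, 154, 154, 150, 145, 140, 140, 147, 152, 155]
col 318 rows 100 [156, 155, 156, 153, 156, 155, 154, 156, 155, 148, 106, 100, 98, 98, 99, 97, 100, 101, 100, 99, 100]
[152, 155, 153, 154, 150, 154, 154, 157, 149, 102, 98, 99, 97, 101, 98, 101, 99, 98, 99, 98, 96]
```

```bash
python3 drive.py '[[-0.0033,-0.001,0.01,0,0.002,0.005],[0,0,0.02,0,0,0],[0,0,0.016,0,0,0],[0,0,0.009,0,0,0],[0,0,0.004,0,0,0],[0,0,0,0,0,0]]' | sed -n 2,4p
python3 drive.py '[[0,0,0,0,0,0],[0,0,0,0,0,0],[0,0,0,0,0,0],[0,0,0,0,0,0],[0,0,0,0,0,0],[0,0,0,0,0,0],[0,0,0,0,0,0],[0,0,0,0,0,0]]' 0 40
python3 -c "
from h import *
side(V,.06,0)"
python3 drive.py '[[0,0,-0.01,0,0,0],[0,0,-0.02,0,0,0],[0,0,-0.035,0,0,0],[0,0,-0.035,0,0,0],[0,0,-0.035,0,0,0],[0,0,-0.035,0,0,0],[0,0,-0.02,0,0,0],[0,0,0,0,0,0]]' | sed -n 2,6p
python3 drive.py '[[0,0,0,0,-0.098,0],[0,0,0,0,-0.098,0],[0,0,0,0,-0.098,0],[0,0,0,0,-0.098,0],[0,0,0,0,-0.098,0],[0,0,0,0,-0.098,0],[0,0,0,0,-0.098,0],[0,0,0,0,-0.098,0]]' | sed -n 2,3p
python3 drive.py '[[0,0,0,0,0,0.118],[0,0,0,0,0,0.118],[0,0,0,0,0,0.118],[0,0,0,0,0,0.118],[0,0,0,0,0,0.118],[0,0,0,0,0,0.118],[0,0,0,0,0,0.118]]' | sed -n 2,3p
python3 drive.py '[[0,0,0,0,0,0.118],[0,0,0,0,0,0.118],[0,0,0,0,0,0.118],[0,0,0,0,0,0.118],[0,0,0,0,0,0.118],[0,0,0,0,0,0.118],[0,0,0,0,0,0],[0,0,0,0,0,0]]'
python3 - <<'E'
from h import *
press(P,-.005,.023,.1,.011);t=snap("top"); vrest(t)
E
```

```text
tool_pos: [0.5571, -0.0479, 0.2091]
tool_rot: [-3.138, -0.787, 1.623]
contact_force: [0.3, 0.6, -0.2]
time: 35.07
tool_pos: [0.5573, -0.0492, 0.2094]
tool_rot: [-3.139, -0.786, 1.622]
contact_force: [0.1, -1.1, 0.5]
opening: 0.011
grip_force: 40.0
d [ 0.0009 -0.      0.0003] n 0.0 w [-0.0014 -0.0009 -0.0007] n 0.0
tool_pos: [0.5648, -0.1868, 0.3472]
tool_rot: [3.136, -0.782, 1.624]
contact_force: [-1.2, 0.3, -2.1]
opening: 0.0106
grip_force: 40.0
tool_pos: [0.5643, -0.1826, 0.3428]
tool_rot: [-3.139, 0.001, 1.625]
tool_pos: [0.5642, -0.1825, 0.3424]
tool_rot: [-3.136, 0.0, 0.793]
time: 37.65
tool_pos: [0.5644, -0.1828, 0.3428]
tool_rot: [-3.138, 0.003, 0.094]
contact_force: [-0.2, 0.4, -1.6]
opening: 0.0108
grip_force: 40.0
d [-0.0894 -0.0045  0.0391] n 2.3 w [-0.0036  0.0031 -0.0021] n 0.0
vrest [ 1.0348 -0.6111] [0.3514, 0.0826] [-89.2, 177.2]
vrest [0.5098 0.0707] [0.1369, 0.0885] [-85.6, -175.7]
```

```bash
echo "V=(.5098,.0707,94.3)" >> h.py
python3 drive.py '[[-0.02,-0.0025,0,-0.0036,0.003,-0.002],[-0.035,-0.002,0.01,0,0,0],[-0.0344,0,0.02,0,0,0],[0,0,0.01,0,0,0],[0,0,0,0,0,0],[0,0,0,0,0,0],[0,0,0,0,0,0]]' | sed -n 2,3p
python3 -c "
from h import *
press(P,-.005,.023,.0,.011)"
```

```text
tool_pos: [0.4764, -0.1873, 0.3045]
tool_rot: [3.139, -0.004, 0.093]
d [-0.002  -0.0012  0.1004] n 2.4 w [ 0.0025 -0.0037 -0.0028] n 0.0
```

```bash
python3 drive.py '[[-0.002,-0.0012,0.02,0,-0.003,-0.003],[0,0,0.03,0,0,0],[0,0,0.025,0,0,0],[0,0,0.014,0,0,0],[0,0,0.005,0,0,0],[0,0,0,0,0,0],[0,0,0,0,0,0]]' | sed -n 2,4p
python3 drive.py '[[0,0,0.003,0,0,0],[0,0,0,0,0,0],[0,0,0,0,0,0]]' | sed -n 2,4p
python3 drive.py '[[0,0,0.002,0,0,0],[0,0,0,0,0,0],[0,0,0,0,0,0]]' | sed -n 2,4p
python3 drive.py '[[0,0,0.001,0,0,0],[0,0,0,0,0,0],[0,0,0,0,0,0]]' | sed -n 2,4p
```

```text
tool_pos: [0.4741, -0.1864, 0.2104]
tool_rot: [3.139, -0.0, 0.096]
contact_force: [-0.3, 0.3, -1.8]
tool_pos: [0.4734, -0.1862, 0.2073]
tool_rot: [3.14, 0.0, 0.095]
contact_force: [1.1, 0.4, -2.1]
tool_pos: [0.4734, -0.1863, 0.2049]
tool_rot: [3.14, 0.0, 0.095]
contact_force: [0.8, 0.6, 0.2]
tool_pos: [0.4734, -0.1864, 0.2044]
tool_rot: [3.139, 0.0, 0.095]
contact_force: [-1.5, 0.5, 7.1]
```

```bash
python3 drive.py '[[0,0,0,0,0,0],[0,0,0,0,0,0],[0,0,0,0,0,0],[0,0,0,0,0,0]]' 0.03 | sed -n 4,6p
python3 drive.py '[[0,0,-0.01,0,0,0],[0,0,-0.035,0,0,0],[0,0,-0.04,0,0,0],[0,0,-0.04,0,0,0],[0,0,-0.04,0,0,0],[0,0,-0.035,0,0,0],[0,0,0,0,0,0]]' 0.03| sed -n 2,3p
python3 - <<'E'
from h import *
s=snap("scene","s7.png")
delta([.463,.277,.40],frame([0,0,-1],[1,0,0]))
E
```

```text
contact_force: [0.5, 0.5, -0.2]
opening: 0.0287
grip_force: 0.0
tool_pos: [0.4741, -0.1861, 0.4116]
tool_rot: [3.132, -0.01, 0.095]
d [ 0.0332 -0.4619  0.0054] n 11.1 w [ 9.4000e-03 -1.0000e-04 -1.4759e+00] n 11.8
```

```bash
python3 drive.py '[[0.002,-0.02,0,0,0,0],[0.003,-0.04,0,0,0,0],[0.003,-0.04,0,0,0,0],[0.003,-0.04,0,0,0,0],[0.003,-0.04,0,0,0,0],[0.003,-0.04,0,0,0,0],[0.003,-0.04,0,0,0,0]]' 0.06| sed -n 2,2p
python3 drive.py '[[0.003,-0.04,0,0,0,0],[0.003,-0.04,0,0,0,0],[0.003,-0.04,0,0,0,0],[0.003,-0.04,0,0,0,0],[0.001,-0.04,0,0,0,0],[0,0,0,0,0,-0.1136],[0,0,0,0,0,-0.1136],[0,0,0,0,0,-0.1136]]' | sed -n 2,2p
python3 drive.py '[[0,0,0,0,0,-0.1136],[0,0,0,0,0,-0.1136],[0,0,0,0,0,-0.1136],[0,0,0,0,0,-0.1136],[0,0,0,0,0,-0.1136]]' | sed -n 2,2p
python3 drive.py '[[0,0,0,0,0,-0.1136],[0,0,0,0,0,-0.1136],[0,0,0,0,0,-0.1136],[0,0,0,0,0,-0.1136],[0,0,0,0,0,-0.1136],[0,0,0,0,0,0],[0,0,0,0,0,0]]'
python3 - <<'E'
from h import *
delta([.463,.277,.291],frame([0,0,-1],[1,0,0]))
vrest(snap("top"))
c=snap("wrist"); im=c["image"]
pb=proj(c,[.463,.277,.15]);print(pb)
u,v=int(pb[0]),int(pb[1]);print(im[v-16:v+18:2,u,:].mean(1).round().tolist(),im[v,u-20:u+22:2,:].mean(1).round().tolist(),im[v,u].tolist())
E
```

```text
tool_pos: [0.4678, 0.0767, 0.4024]
tool_pos: [0.462, 0.2761, 0.4016]
tool_pos: [0.4624, 0.275, 0.4019]
time: 42.83
tool_pos: [0.4625, 0.2751, 0.4022]
tool_rot: [-3.139, 0.002, 1.568]
contact_force: [-0.1, 0.1, 0.1]
opening: 0.0597
grip_force: 0.0
d [0.0021 0.0008 0.1112] n 2.7 w [-0.0031  0.0019 -0.0026] n 0.0
vrest [0.5097 0.0708] [0.1368, 0.0885] [-85.4, -175.5]
[320.81103801 249.04973661]
[48.0, 52.0, 47.0, 52.0, 71.0, 78.0, 74.0, 76.0, 80.0, 76.0, 79.0, 79.0, 77.0, 132.0, 150.0, 153.0, 154.0] [153.0, 152.0, 154.0, 152.0, 153.0, 119.0, 117.0, 119.0, 83.0, 79.0, 80.0, 75.0, 76.0, 76.0, 74.0, 146.0, 152.0, 154.0, 153.0, 152.0, 155.0] [86, 79, 74]
```

```bash
python3 drive.py '[[0.002,0.0008,0.03,-0.003,0.002,-0.003],[0,0,0.03,0,0,0],[0,0,0.03,0,0,0],[0,0,0.021,0,0,0],[0,0,0,0,0,0],[0,0,0,0,0,0]]' | sed -n 2,4p
python3 drive.py '[[0,0,0,0,0,0],[0,0,0,0,0,0],[0,0,0,0,0,0],[0,0,0,0,0,0],[0,0,0,0,0,0],[0,0,0,0,0,0],[0,0,0,0,0,0],[0,0,0,0,0,0]]' 0.0 40 | sed -n 2,3p
python3 drive.py '[[0,0,0,0,0,0],[0,0,0,0,0,0]]' 
python3 drive.py '[[0,0,-0.02,0,0,0],[0,0,-0.02,0,0,0],[0,0,-0.03,0,0,0],[0,0,-0.03,0,0,0],[0,0,-0.03,0,0,0],[0,0,0,0,0,0],[0,0,0,0,0,0]]'
python3 - <<'E'
from h import *
t=snap("top");vrest(t)
delta([.51,.16,.42],frame([0,0,-1],[1,0,0]))
E
```

```text
tool_pos: [0.4635, 0.2772, 0.2914]
tool_rot: [-3.141, 0.0, 1.573]
contact_force: [-0.3, -0.2, 1.2]
tool_pos: [0.4635, 0.2772, 0.292]
tool_rot: [3.14, -0.001, 1.575]
time: 44.27
tool_pos: [0.4635, 0.2772, 0.292]
tool_rot: [3.14, -0.001, 1.575]
contact_force: [-1.3, -0.4, 1.4]
opening: 0.0108
grip_force: 40.0
time: 44.85
tool_pos: [0.4635, 0.2771, 0.4233]
tool_rot: [3.137, -0.002, 1.575]
contact_force: [0.3, -0.6, -2.5]
opening: 0.0106
grip_force: 40.0
vrest [ 1.0337 -0.611 ] [0.3515, 0.0846] [-89.2, 177.2]
vrest [0.5097 0.0708] [0.1368, 0.0885] [-85.4, -175.5]
d [-0.1172  0.0463  0.0016] n 3.0 w [ 0.0014 -0.0007  0.0038] n 0.0
```

```bash
echo "V=(.5097,.0708,94.4)" >> h.py
python3 drive.py '[[-0.02,0.008,0,0,0,0],[-0.03,0.012,0,0,0,0],[-0.03,0.012,0,0,0,0],[-0.027,0.01,0,0,0,0],[-0.01,0.004,0,0,0,0],[0,0,0,0,0,0],[0,0,0,0,0,0]]' | sed -n 2,2p
python3 -c "
from h import *
ins(V,.005,.0,.123)
c=snap('wrist','w8.png')
f,s,n,y=vgeo(*V)
x=np.cross(y,[0,0,1]);b=np.array([V[0],V[1],.012])
print([np.round(proj(c,b+.07*x+k*y)).tolist() for k in (.045,-.045)])
cv2.imwrite('pics/c8.png',cv2.resize(c['image'][200:310,240:400],(800,550),interpolation=cv2.INTER_CUBIC)[:,:,::-1])
im=c['image'].astype(float).mean(2)
for k in (-.025,.03):
    for e in ((b+.07*x+k*y)[None]):
        u,v=proj(c,e).round().astype(int); print('col',u,'rows',v-16,im[v-16:v+17:2,u].astype(int).tolist())
for k in (.045,-.045):
    u,v=proj(c,b+.05*x+k*y).round().astype(int); print('row',v,'cols',u-16,im[v,u-16:u+17:2].astype(int).tolist())
"
```

```text
tool_pos: [0.5098, 0.1602, 0.4206]
d [ 0.063  -0.0114  0.1627] n 4.2 w [-0.0304 -0.786  -0.0701] n 6.3
[[269.0, 223.0], [359.0, 217.0]]
col 339 rows 202 [106, 107, 105, 106, 104, 105, 91, 35, 44, 44, 47, 46, 47, 43, 43, 47, 48]
col 284 rows 206 [106, 105, 107, 107, 110, 107, 97, 39, 44, 48, 49, 48, 48, 51, 51, 56, 70]
row 243 cols 255 [107, 102, 107, 159, 167, 165, 164, 160, 89, 76, 75, 76, 76, 73, 53, 53, 50]
row 236 cols 344 [44, 50, 72, 77, 77, 78, 79, 79, 108, 163, 163, 163, 164, 165, 166, 164, 163]
```

```bash
python3 drive.py '[[0,0,0,-0.0038,-0.0983,-0.0088],[0,0,0,-0.0038,-0.0983,-0.0088],[0,0,0,-0.0038,-0.0983,-0.0088],[0,0,0,-0.0038,-0.0983,-0.0088],[0,0,0,-0.0038,-0.0983,-0.0088],[0,0,0,-0.0038,-0.0983,-0.0088],[0,0,0,-0.0038,-0.0983,-0.0088],[0,0,0,-0.0038,-0.0983,-0.0088]]'| sed -n 2,2p
python3 drive.py '[[0.02,-0.001,0.014,0,0,0],[0.025,-0.001,0.02,0,0,0],[0.025,-0.001,0.02,0,0,0],[0.02,0,0.012,0,0,0],[0.0,0,0.004,0,0,0],[0,0,0,0,0,0],[0,0,0,0,0,0]]' | sed -n 2,4p
python3 -c "
from h import *
ins(V,.005,.0,.123)"
```

```text
tool_pos: [0.5092, 0.1621, 0.4217]
tool_pos: [0.5062, 0.1746, 0.3099]
tool_rot: [3.136, 0.786, 1.646]
contact_force: [-0.0, -0.6, -0.4]
d [ 0.0715 -0.0045  0.0019] n 1.7 w [ 0.0049  0.0007 -0.0009] n 0.0
```

```bash
python3 drive.py '[[0.015,-0.002,0,0.004,0,0],[0.02,-0.002,0.001,0,0,0],[0.018,-0.0005,0,0,0,0],[0.01,0,0,0,0,0],[0.003,0,0,0,0,0],[0,0,0,0,0,0],[0,0,0,0,0,0]]'| sed -n 2,4p
python3 drive.py '[[0.002,0,0,0,0,0],[0,0,0,0,0,0],[0,0,0,0,0,0]]'| sed -n 2,4p
python3 drive.py '[[0.002,0,0,0,0,0],[0,0,0,0,0,0],[0,0,0,0,0,0]]'| sed -n 4,4p
python3 drive.py '[[0,0,0.002,0,0,0],[0,0,0,0,0,0],[0,0,0,0,0,0]]'| sed -n 4,4p
python3 drive.py '[[0,0,0.0015,0,0,0],[0,0,0,0,0,0],[0,0,0,0,0,0]]'| sed -n 4,4p
python3 -c "
from h import *
ins(V,.0,.0,.123)"
```

```text
tool_pos: [0.4983, 0.2195, 0.2621]
tool_rot: [3.14, 0.786, 1.646]
contact_force: [0.7, -0.8, -1.2]
tool_pos: [0.4981, 0.2206, 0.2604]
tool_rot: [3.141, 0.786, 1.645]
contact_force: [-0.0, -0.1, -1.0]
contact_force: [-0.2, -0.2, -1.9]
contact_force: [-0.0, -0.4, -0.8]
contact_force: [0.1, 1.0, -1.0]
d [0.0011 0.0002 0.0012] n 0.0 w [-0.0011  0.0009 -0.0006] n 0.0
```

```bash
python3 drive.py '[[0.001,0,0.0012,0,0,0],[0,0,0,0,0,0],[0,0,0,0,0,0]]'| sed -n 4,4p
python3 drive.py '[[0.001,0,0.0005,0,0,0],[0,0,0,0,0,0],[0,0,0,0,0,0]]'| sed -n 4,4p
python3 -c "
from h import *
ins(V,.0,.0,.123)"
```

```text
contact_force: [-1.2, 5.2, 4.9]
contact_force: [-1.4, 6.4, 8.4]
d [-0.0005  0.0001  0.0008] n 0.0 w [ 0.001   0.0011 -0.0016] n 0.0
```

```bash
python3 drive.py '[[0,0,-0.0005,0,0,0],[0,0,0,0,0,0],[0,0,0,0,0,0],[0,0,0,0,0,0],[0,0,0,0,0,0],[0,0,0,0,0,0]]' 0.045 | sed -n 2,6p
python3 drive.py '[[0,0,-0.015,0,0,0],[0,0,-0.025,0,0,0],[0,0,-0.025,0,0,0],[0,0,-0.025,0,0,0],[0,0,0,0,0,0],[0,0,0,0,0,0]]' | sed -n 2,4p
python3 drive.py '[[-0.02,0,0,0,0,0],[-0.035,0,0,0,0,0],[-0.035,0,0,0,0,0],[-0.035,0,0,0,0,0],[-0.035,0,0,0,0,0],[-0.035,0,0,0,0,0],[-0.025,0,0,0,0,0]]' | sed -n 2,3p
python3 drive.py '[[0,0,0,0,0.121,0],[0,0,0,0,0.121,0],[0,0,0,0,0.121,0],[0,0,0,0,0.121,0],[0,0,0,0,0.121,0],[0,0,0,0,0.121,0],[0,0,0,0,0.121,0]]'| sed -n 2,3p
python3 drive.py '[[0,0,0,0,0.121,0],[0,0,0,0,0.121,0],[0,0,0,0,0.121,0],[0,0,0,0,0.121,0],[0,0,0,0,0.121,0],[0,0,0,0,0.121,0],[0,0,0,0,0,0],[0,0,0,0,0,0]]'
python3 - <<'E'
from h import *
side(V,.06,.06)
E
```

```text
tool_pos: [0.498, 0.2203, 0.2536]
tool_rot: [-3.141, 0.786, 1.647]
contact_force: [0.4, 0.8, 0.0]
opening: 0.0439
grip_force: 0.0
tool_pos: [0.4931, 0.2845, 0.3178]
tool_rot: [3.14, 0.785, 1.646]
contact_force: [-1.3, -0.6, -0.5]
tool_pos: [0.5048, 0.1261, 0.4739]
tool_rot: [-3.141, 0.787, 1.645]
tool_pos: [0.5049, 0.128, 0.4719]
tool_rot: [-3.14, -0.066, 1.644]
time: 51.7
tool_pos: [0.5051, 0.1277, 0.4714]
tool_rot: [-3.136, -0.783, 1.64]
contact_force: [0.4, -0.4, 0.0]
opening: 0.045
grip_force: 0.0
d [-0.3102  0.002   0.0004] n 7.4 w [ 0.0001  0.002  -0.0057] n 0.0
```

```bash
python3 drive.py '[[-0.02,0,0,0,0,0],[-0.04,0,0,0,0,0],[-0.04,0,0,0,0,0],[-0.04,0,0,0,0,0],[-0.04,0,0,0,0,0],[-0.04,0,0,0,0,0],[-0.04,0,0,0,0,0],[-0.03,0,0,0,0,0]]' | sed -n 2,3p
python3 drive.py '[[-0.02,0.001,0,0,0,-0.004],[0,0,0,0,0,0],[0,0,0,0,0,0],[0,0,0,0,0,0]]'| sed -n 2,4p
python3 - <<'E'
from h import *
side(V,.06,.0); rodcheck(V,"w9.png")
E
```

```text
tool_pos: [0.52, -0.0772, 0.2653]
tool_rot: [-3.137, -0.783, 1.644]
tool_pos: [0.5225, -0.0886, 0.2541]
tool_rot: [3.138, -0.785, 1.653]
contact_force: [-0.1, 0.8, 0.7]
d [-0.0031 -0.0005  0.0595] n 1.4 w [-0.0003  0.      0.0037] n 0.0
pred [[318.0, 376.0], [318.0, 279.0], [318.0, 205.0], [319.0, 143.0], [319.0, 121.0]]
row 204 cols 288 [146, 147, 136, 80, 51, 50, 49, 30, 37, 43, 60, 76, 80, 89, 97, 97, 97, 97, 96, 92, 77, 55, 48, 51, 49, 47, 48, 90, 133, 152, 152]
row 142 cols 288 [154, 150, 154, 152, 152, 152, 152, 152, 153, 123, 61, 73, 82, 92, 95, 98, 98, 96, 97, 96, 86, 79, 149, 148, 151, 150, 151, 150, 153, 151, 151]
col 318 rows 101 [42, 38, 43, 40, 49, 64, 89, 124, 145, 119, 98, 95, 99, 95, 95, 96, 97, 97, 96, 96, 98]
```

```bash
python3 drive.py '[[-0.003,-0.0005,0.01,0,0,0.004],[0,0,0.02,0,0,0],[0,0,0.016,0,0,0],[0,0,0.009,0,0,0],[0,0,0.0042,0,0,0],[0,0,0,0,0,0]]' | sed -n 2,4p
python3 drive.py '[[0,0,0,0,0,0],[0,0,0,0,0,0],[0,0,0,0,0,0],[0,0,0,0,0,0],[0,0,0,0,0,0],[0,0,0,0,0,0],[0,0,0,0,0,0],[0,0,0,0,0,0]]' 0 40
python3 -c "
from h import *
side(V,.06,0)"
python3 drive.py '[[0,0,-0.01,0,0,0],[0,0,-0.02,0,0,0],[0,0,-0.035,0,0,0],[0,0,-0.035,0,0,0],[0,0,-0.035,0,0,0],[0,0,-0.035,0,0,0],[0,0,-0.02,0,0,0],[0,0,0,0,0,0]]' | sed -n 2,6p
python3 drive.py '[[0,0,0,0,-0.098,0],[0,0,0,0,-0.098,0],[0,0,0,0,-0.098,0],[0,0,0,0,-0.098,0],[0,0,0,0,-0.098,0],[0,0,0,0,-0.098,0],[0,0,0,0,-0.098,0],[0,0,0,0,-0.098,0]]' | sed -n 2,3p
python3 drive.py '[[0,0,0,0,0,0.12],[0,0,0,0,0,0.12],[0,0,0,0,0,0.12],[0,0,0,0,0,0.12],[0,0,0,0,0,0.12],[0,0,0,0,0,0.12],[0,0,0,0,0,0.12]]' | sed -n 2,3p
python3 drive.py '[[0,0,0,0,0,0.12],[0,0,0,0,0,0.12],[0,0,0,0,0,0.12],[0,0,0,0,0,0.12],[0,0,0,0,0,0.12],[0,0,0,0,0,0.12],[0,0,0,0,0,0],[0,0,0,0,0,0]]'
python3 - <<'E'
from h import *
press(P,-.005,-.023,.06,.011)
E
```

```text
tool_pos: [0.5188, -0.0486, 0.2094]
tool_rot: [-3.14, -0.787, 1.647]
contact_force: [-0.5, -0.3, 0.4]
time: 53.92
tool_pos: [0.5189, -0.0498, 0.2096]
tool_rot: [-3.141, -0.787, 1.646]
contact_force: [-0.6, -2.0, -0.1]
opening: 0.0107
grip_force: 40.0
d [0.0008 0.     0.0005] n 0.0 w [ 0.0007 -0.0013 -0.001 ] n 0.0
tool_pos: [0.5295, -0.1871, 0.3473]
tool_rot: [3.134, -0.782, 1.648]
contact_force: [0.1, 0.2, -1.1]
opening: 0.0109
grip_force: 40.0
tool_pos: [0.5288, -0.1831, 0.3431]
tool_rot: [-3.141, 0.001, 1.647]
tool_pos: [0.5288, -0.183, 0.3428]
tool_rot: [-3.137, -0.001, 0.801]
time: 56.5
tool_pos: [0.5289, -0.1833, 0.3431]
tool_rot: [-3.138, 0.002, 0.091]
contact_force: [-0.3, -1.0, -1.7]
opening: 0.0108
grip_force: 40.0
d [-0.0538  0.0447  0.079 ] n 2.5 w [-0.0039  0.0015 -0.0055] n 0.1
```

```bash
python3 drive.py '[[-0.015,0.012,0,-0.004,0,-0.005],[-0.024,0.02,0,0,0,0],[-0.0148,0.0127,0.01,0,0,0],[0,0,0.02,0,0,0],[0,0,0.02,0,0,0],[0,0,0.015,0,0,0],[0,0,0,0,0,0],[0,0,0,0,0,0]]' | sed -n 2,3p
python3 -c "
from h import *
press(P,-.005,-.023,.0,.011)"
```

```text
tool_pos: [0.4794, -0.2329, 0.2783]
tool_rot: [-3.141, 0.002, 0.094]
d [-0.0001 -0.0006  0.0743] n 1.8 w [-0.0003  0.0018 -0.0021] n 0.0
```

```bash
python3 drive.py '[[0,-0.0006,0.02,0,0,-0.002],[0,0,0.02,0,0,0],[0,0,0.018,0,0,0],[0,0,0.009,0,0,0],[0,0,0.003,0,0,0],[0,0,0,0,0,0],[0,0,0,0,0,0]]' | sed -n 2,4p
python3 drive.py '[[0,0,0.002,0,0,0],[0,0,0,0,0,0],[0,0,0,0,0,0]]' | sed -n 2,4p
python3 drive.py '[[0,0,0.0015,0,0,0],[0,0,0,0,0,0],[0,0,0,0,0,0]]' | sed -n 2,4p
```

```text
tool_pos: [0.48, -0.2329, 0.2099]
tool_rot: [3.139, -0.001, 0.094]
contact_force: [0.5, 0.6, -0.9]
tool_pos: [0.4797, -0.2327, 0.2074]
tool_rot: [3.14, -0.001, 0.094]
contact_force: [-0.9, 0.4, -1.5]
tool_pos: [0.4797, -0.2327, 0.2055]
tool_rot: [3.14, -0.0, 0.093]
contact_force: [0.4, -0.2, 0.7]
```

```bash
python3 drive.py '[[0,0,0.001,0,0,0],[0,0,0,0,0,0]]' | sed -n 4,4p
python3 drive.py '[[0,0,0,0,0,0],[0,0,0,0,0,0],[0,0,0,0,0,0],[0,0,0,0,0,0]]' 0.03 | sed -n 4,6p
python3 drive.py '[[0,0,-0.01,0,0,0],[0,0,-0.035,0,0,0],[0,0,-0.04,0,0,0],[0,0,-0.04,0,0,0],[0,0,-0.04,0,0,0],[0,0,-0.04,0,0,0],[0,0,-0.02,0,0,0],[0,0,0,0,0,0]]' 0.03| sed -n 2,3p
python3 drive.py '[[0,0,0,0,0,-0.121],[0,0,0,0,0,-0.121],[0,0,0,0,0,-0.121],[0,0,0,0,0,-0.121],[0,0,0,0,0,-0.121],[0,0,0,0,0,-0.121],[0,0,0,0,0,-0.121]]' 0.06| sed -n 2,3p
python3 drive.py '[[0,0,0,0,0,-0.121],[0,0,0,0,0,-0.121],[0,0,0,0,0,-0.121],[0,0,0,0,0,-0.121],[0,0,0,0,0,-0.121],[0,0,0,0,0,-0.121],[0,0,0,0,0,0],[0,0,0,0,0,0]]'
cat >> h.py <<'E'
def lev(th,dz=0,dx=0):
    a=np.deg2rad(P[2]);x=np.array([np.cos(a),np.sin(a),0]);y=np.array([-np.sin(a),np.cos(a),0])
    b=np.array([P[0],P[1],.075])-.153*y+x*(.16*np.sin(.45-th)+dx)+[0,0,.16*np.cos(.45-th)]
    print("ball",b.round(4)); delta(b+[0,0,.159+dz],frame([0,0,-1],x))
E
python3 - <<'E'
from h import *
lev(0,.06); c=snap("wrist"); s=snap("scene","s10.png"); 
a=np.hstack([cv2.resize(c["image"],(440,330)),cv2.resize(s["image"][170:290,190:310],(330,330),interpolation=cv2.INTER_CUBIC)]);cv2.imwrite("pics/c10.png",a[:,:,::-1])
E
```

```text
contact_force: [-0.9, 2.9, 7.3]
contact_force: [0.2, 0.3, -0.3]
opening: 0.0289
grip_force: 0.0
tool_pos: [0.4798, -0.2325, 0.4357]
tool_rot: [3.133, -0.008, 0.094]
tool_pos: [0.4793, -0.2323, 0.4288]
tool_rot: [-3.141, 0.001, 0.946]
time: 60.67
tool_pos: [0.4794, -0.2323, 0.4289]
tool_rot: [-3.141, 0.001, 1.663]
contact_force: [-0.3, 0.5, -0.6]
opening: 0.0601
grip_force: 0.0
ball [ 0.5768 -0.3535  0.2191]
d [-0.1296  0.0859 -0.0092] n 3.7 w [-0.0009  0.0005 -0.004 ] n 0.0
```

View pics/c10.png

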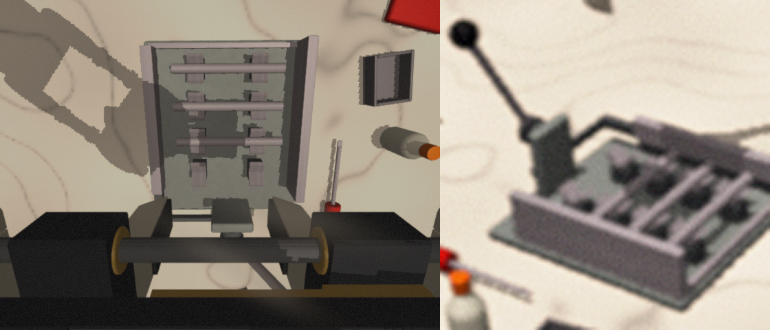

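```bash
python3 drive.py '[[0,0,-0.015,0,0,-0.004],[-0.03,0.02,-0.015,0,0,0],[-0.035,0.023,0,0,0,0],[-0.035,0.023,0,0,0,0],[-0.0296,0.02,0,0,0,0],[0,0,0,0,0,0],[0,0,0,0,0,0]]' 0.06| sed -n 2,3p
python3 - <<'E'
from h import *
lev(0,0); c=snap("wrist")
s=snap("scene");t=snap("top")
for n,c in (("scene",s),("top",t),("wrist",c)):
    im=c["image"]; b=proj(c,[.5768,-.3535,.2191]); m=(im.max(2)<45).astype(np.uint8)
    k,l,st,ce=cv2.connectedComponentsWithStats(m); i=np.argmin(np.linalg.norm(ce[1:]-b,axis=1)+1000*(st[1:,4]<30))+1
    print(n,b.round(1),ce[i].round(1),st[i].tolist(),c["image"][int(b[1]),int(b[0])] if 0<b[1]<480 else None)
E
```

```text
tool_pos: [0.5785, -0.3541, 0.4565]
tool_rot: [-3.139, -0.001, 1.667]
ball [ 0.5768 -0.3535  0.2191]
d [ 0.0006 -0.0014  0.0784] n 1.9 w [-0.0029 -0.0015  0.0003] n 0.0
scene [198.4 182.2] [198.5 182.1] [195, 178, 8, 9, 60] [ 8  9 13]
top [481.3 228.7] [502.9 221.4] [493, 210, 27, 20, 142] [96 88 77]
wrist [317.2 260.6] [318.5 245.3] [294, 235, 48, 25, 639] [62 58 50]
```

```bash
python3 drive.py '[[0,-0.0014,0.03,0,0,0],[0,0,0.03,0,0,0],[0,0,0.0184,0,0,0],[0,0,0,0,0,0],[0,0,0,0,0,0]]' | sed -n 2,4p
python3 drive.py '[[0,0,0,0,0,0],[0,0,0,0,0,0],[0,0,0,0,0,0],[0,0,0,0,0,0],[0,0,0,0,0,0],[0,0,0,0,0,0],[0,0,0,0,0,0]]' 0 40
python3 - <<'E'
from h import *
for th in (0,.2,.45,.7,.9): lev(th)
E
```

```text
tool_pos: [0.576, -0.3518, 0.382]
tool_rot: [-3.141, 0.001, 1.671]
contact_force: [1.2, -0.9, 0.8]
time: 62.5
tool_pos: [0.5764, -0.3527, 0.3816]
tool_rot: [3.141, 0.002, 1.67]
contact_force: [-0.5, -0.5, 4.2]
opening: 0.0285
grip_force: 40.0
ball [ 0.5768 -0.3535  0.2191]
d [-0.0009  0.0004  0.0036] n 0.1 w [0.0005 0.0017 0.0036] n 0.0
ball [ 0.547  -0.3564  0.23  ]
d [-0.0008 -0.0296 -0.0074] n 0.7 w [0.0005 0.0017 0.0036] n 0.0
ball [ 0.5076 -0.3602  0.235 ]
d [-0.0006 -0.0692 -0.0124] n 1.7 w [0.0005 0.0017 0.0036] n 0.0
ball [ 0.4682 -0.364   0.23  ]
d [-0.0005 -0.1088 -0.0075] n 2.6 w [0.0005 0.0017 0.0036] n 0.0
ball [ 0.4383 -0.3669  0.2191]
d [-0.0003 -0.1388  0.0035] n 3.3 w [0.0005 0.0017 0.0036] n 0.0
```

```bash
python3 drive.py '[[0,-0.0132,-0.0057,0,0,0],[0,-0.0137,-0.0045,0,0,0],[0,-0.014,-0.0032,0,0,0],[0,-0.0143,-0.0019,0,0,0],[0,-0.0144,-0.0007,0,0,0],[0,0,0,0,0,0]]' 
python3 drive.py '[[0,-0.0144,0.0007,0,0,0],[0,-0.0143,0.0019,0,0,0],[0,-0.014,0.0032,0,0,0],[0,-0.0137,0.0045,0,0,0],[0,-0.0132,0.0057,0,0,0],[0,0,0,0,0,0],[0,0,0,0,0,0]]' 
python3 - <<'E'
from h import *
lev(.9);s=snap("scene","s11.png")
for th in (.8,.85,.9):
    a=np.deg2rad(P[2]);x=np.array([np.cos(a),np.sin(a),0]);y=np.array([-np.sin(a),np.cos(a),0])
    print(th,proj(s,np.array([P[0],P[1],.075])-.153*y+x*(.16*np.sin(.45-th))+[0,0,.16*np.cos(.45-th)]))
cv2.imwrite("pics/c11.png",cv2.resize(s["image"][160:290,180:340],(800,600),interpolation=cv2.INTER_CUBIC)[:,:,::-1])
E
```

```text
time: 63.0
tool_pos: [0.5078, -0.3589, 0.402]
tool_rot: [3.13, 0.006, 1.671]
contact_force: [7.5, 5.4, 17.0]
opening: 0.0279
grip_force: 40.0
time: 63.58
tool_pos: [0.4392, -0.366, 0.3839]
tool_rot: [3.133, 0.005, 1.67]
contact_force: [7.5, 4.7, 11.9]
opening: 0.0284
grip_force: 40.0
ball [ 0.4383 -0.3669  0.2191]
d [-0.0008 -0.0011  0.0059] n 0.1 w [0.0084 0.0045 0.0035] n 0.1
0.8 [228.95928851 162.68755722]
0.85 [230.79633902 162.68493549]
0.9 [232.59302478 162.82181914]
```

```bash
python3 drive.py '[[0,-0.003,0.001,0,0,0],[0,0,0,0,0,0],[0,0,0,0,0,0],[0,0,0,0,0,0]]'
python3 - <<'E'
from h import *
c=snap("wrist");t=snap("top","t12.png");lev(.9)
s=snap("scene")
cv2.imwrite("pics/c12.png",np.hstack([cv2.resize(c["image"],(440,330)),cv2.resize(s["image"][150:270,190:310],(330,330),interpolation=cv2.INTER_CUBIC)])[:,:,::-1])
a=np.deg2rad(P[2]);x=np.array([np.cos(a),np.sin(a),0]);y=np.array([-np.sin(a),np.cos(a),0])
# rod near ends along each groove, scene image: expect edge at press x=-0.055 when driven up
g=s["image"].astype(float).mean(2)
for gy in (.069,.023,-.023):
    print(gy,[int(g[tuple(proj(s,np.array([P[0],P[1],.051])+x*k+y*gy).round().astype(int)[::-1])]) for k in np.arange(-.095,.09,.006)])
E
```

```text
time: 63.97
tool_pos: [0.4371, -0.3661, 0.3831]
tool_rot: [3.132, 0.005, 1.671]
contact_force: [9.6, 6.2, 11.9]
opening: 0.0283
grip_force: 40.0
ball [ 0.4383 -0.3669  0.2191]
d [-0.0008  0.001   0.005 ] n 0.1 w [0.01   0.005  0.0041] n 0.1
0.069 [216, 219, 217, 193, 175, 155, 125, 155, 162, 161, 163, 156, 143, 143, 159, 158, 158, 161, 160, 165, 160, 158, 160, 157, 158, 157, 155, 167, 184, 117, 90]
0.023 [221, 229, 223, 189, 170, 126, 119, 156, 163, 166, 165, 163, 158, 159, 155, 160, 158, 152, 149, 159, 160, 151, 158, 161, 160, 167, 159, 159, 181, 157, 81]
-0.023 [167, 209, 214, 178, 167, 122, 124, 138, 157, 160, 164, 164, 156, 137, 136, 156, 133, 136, 156, 159, 154, 158, 157, 163, 161, 159, 144, 158, 175, 152, 89]
```

View pics/c12.png

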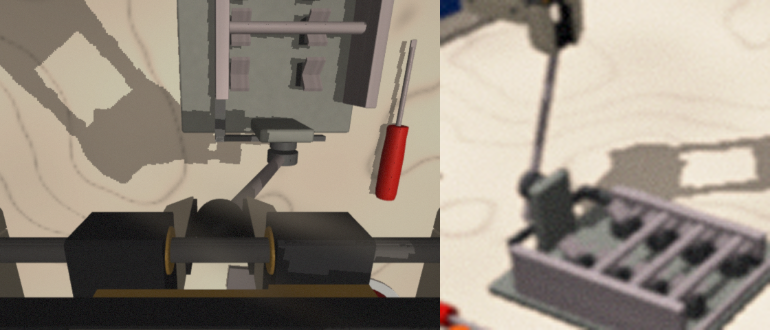

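```bash
python3 drive.py '[[0,-0.004,0.001,0,0,0],[0,0,0,0,0,0],[0,0,0,0,0,0],[0,0,0,0,0,0]]' | sed -n 2,4p
python3 drive.py '[[0,-0.003,0.001,0,0,0],[0,0,0,0,0,0],[0,0,0,0,0,0],[0,0,0,0,0,0]]'
```

```text
tool_pos: [0.4346, -0.3662, 0.3825]
tool_rot: [3.127, 0.006, 1.671]
contact_force: [18.9, 7.2, 9.7]
time: 64.78
tool_pos: [0.4332, -0.3661, 0.3822]
tool_rot: [3.122, 0.008, 1.672]
contact_force: [28.2, 8.7, 11.6]
opening: 0.0275
grip_force: 40.0
```

```bash
python3 drive.py '[[0,0.003,-0.001,0,0,0],[0,0.003,-0.001,0,0,0],[0,0.004,-0.001,0,0,0],[0,0.0066,-0.0028,0,0,0],[0,0.0066,-0.0028,0,0,0],[0,0.0068,-0.0023,0,0,0],[0,0.0068,-0.0023,0,0,0]]' | sed -n 2,4p
python3 drive.py '[[0,0.007,-0.0016,0,0,0],[0,0.007,-0.0016,0,0,0],[0,0.0071,-0.001,0,0,0],[0,0.0071,-0.001,0,0,0],[0,0.0072,-0.0004,0,0,0],[0,0.0072,-0.0003,0,0,0],[0,0.0072,0.0003,0,0,0],[0,0.0072,0.0004,0,0,0]]' | sed -n 2,4p
python3 drive.py '[[0,0.0071,0.001,0,0,0],[0,0.0071,0.001,0,0,0],[0,0.007,0.0016,0,0,0],[0,0.007,0.0016,0,0,0],[0,0.0068,0.0023,0,0,0],[0,0.0068,0.0023,0,0,0],[0,0.0066,0.0028,0,0,0],[0,0.0066,0.0028,0,0,0]]' | sed -n 2,4p
python3 drive.py '[[0,0,0,0,0,0],[0,0,0,0,0,0],[0,0,0,0,0,0]]'
python3 -c "
from h import *
lev(0)"
```

```text
tool_pos: [0.4651, -0.3638, 0.3913]
tool_rot: [-3.142, 0.002, 1.671]
contact_force: [5.3, -2.1, -6.8]
tool_pos: [0.5218, -0.3584, 0.3964]
tool_rot: [-3.141, 0.002, 1.67]
contact_force: [-0.5, -4.4, 2.4]
tool_pos: [0.5762, -0.3528, 0.3806]
tool_rot: [-3.14, 0.001, 1.67]
contact_force: [-3.1, -4.8, 4.2]
time: 66.95
tool_pos: [0.5763, -0.3528, 0.3806]
tool_rot: [-3.141, 0.001, 1.67]
contact_force: [0.2, -3.8, -1.1]
opening: 0.0279
grip_force: 40.0
ball [ 0.5768 -0.3535  0.2191]
d [-0.0008  0.0005  0.0025] n 0.1 w [-0.0003  0.001   0.0035] n 0.0
```

Back where it was gripped; push 2 mm further to be sure it sits on the rest stop, open gently, then rise.

```bash
python3 drive.py '[[0,0.002,0.001,0,0,0],[0,0,0,0,0,0],[0,0,0,0,0,0]]' - 10 | sed -n 2,6p
python3 drive.py '[[0,0,0,0,0,0],[0,0,0,0,0,0],[0,0,0,0,0,0],[0,0,0,0,0,0],[0,0,0,0,0,0]]' 0.06 | sed -n 2,6p
python3 drive.py '[[0,0,-0.01,0,0,0],[0,0,-0.03,0,0,0],[0,0,-0.04,0,0,0],[0,0,-0.04,0,0,0],[0,0,-0.02,0,0,0],[0,0,0,0,0,0],[0,0,0,0,0,0],[0,0,0,0,0,0]]'
python3 - <<'E'
from h import *
s=snap("scene","s13.png"); im=s["image"]; b=proj(s,[.5768,-.3535,.2191]); m=(im.max(2)<45).astype(np.uint8)
k,l,st,ce=cv2.connectedComponentsWithStats(m); i=np.argmin(np.linalg.norm(ce[1:]-b,axis=1))+1
print(b,ce[i],st[i])
a=np.deg2rad(P[2]);x=np.array([np.cos(a),np.sin(a),0]);y=np.array([-np.sin(a),np.cos(a),0]);g=im.astype(float).mean(2)
for gy in (.069,.023,-.023):
    print(gy,[int(g[tuple(proj(s,np.array([P[0],P[1],.051])+x*k+y*gy).round().astype(int)[::-1])]) for k in np.arange(-.095,.09,.006)])
E
```

```text
tool_pos: [0.5774, -0.3524, 0.3805]
tool_rot: [-3.139, 0.0, 1.67]
contact_force: [-8.7, -1.6, 5.0]
opening: 0.0294
grip_force: 10.0
tool_pos: [0.5783, -0.3521, 0.3797]
tool_rot: [3.142, 0.0, 1.671]
contact_force: [-0.8, 1.2, -0.6]
opening: 0.0572
grip_force: 0.0
time: 68.28
tool_pos: [0.578, -0.3523, 0.519]
tool_rot: [-3.14, -0.0, 1.671]
contact_force: [0.8, -0.6, -0.2]
opening: 0.0598
grip_force: 0.0
[198.38149829 182.17441504] [198.46666667 182.06666667] [194 178   9   9  60]
0.069 [83, 84, 90, 90, 80, 44, 78, 145, 168, 162, 162, 162, 149, 155, 160, 160, 154, 155, 159, 159, 162, 157, 156, 158, 156, 159, 157, 167, 184, 123, 89]
0.023 [87, 82, 87, 83, 52, 35, 82, 147, 164, 168, 157, 161, 158, 158, 155, 158, 151, 152, 153, 160, 162, 146, 159, 159, 154, 163, 158, 164, 181, 159, 87]
-0.023 [71, 68, 73, 71, 45, 41, 102, 121, 148, 156, 158, 163, 161, 129, 139, 148, 132, 133, 157, 156, 159, 159, 157, 161, 157, 156, 149, 164, 176, 149, 84]
```

```bash
python3 -c "
from cell import robot
print(robot.hand_in())"
```

```text
the job is handed in; nothing more can be done
None
```

I handed the job in at about 68 s of the 210 s allowed; the hand-in call returned no verdict. All three blanks present (the third hole was empty) went through the V-rest and now lie in the press, driven to about 14 mm past the bed's centre. The lever was pulled to its stop and eased back to rest, with the ball in its starting position.

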